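# Pack a takeaway order: two wedge-shaped cake boxes and a bottle

### The arm

A 7-joint arm with a two-finger parallel gripper is mounted at the origin on a cart in front of the work surface, level with it; the furniture and walls round the work are solid. World frame = base frame: x ahead of the robot, y to its left, z up, the work surface at z = 0. Lengths are in m, angles in rad, forces in N, time in s.
With the tool pointing down it reaches from about 0.425 to 0.925 m from the base axis. Payload 6.8 kg.
Tool frame: the origin (TCP) lies between the finger pads; the fingertips stand r.tcp_to_tips ahead of it and the grasp point (between the pads) lies 3 mm ahead of it (r.tcp_to_tips is the distance from the TCP to the fingertips, in m); z points along the fingers, y is the line along which they close (so a half turn about z gives the same grasp; the last joint's range is limited). The gripper opens to 85 mm and grips with 20 to 120 N. Pads are 22 mm wide; open, the fingers measure 114 mm over their backs; the gripper's body (76 mm by 85 mm) begins 54 mm behind the grasp point. The pads swing forward as they close: fully open they stand 13 mm farther back than shut.
Start: joints at [-1.334, 0.477, 0.022, 1.555, -0.011, 1.109, -0.083], TCP at [0.228, 0.635, 0.253] pointing down, gripper open.
Joint ranges: [-2.96, 2.96], [-0.34, 2.1], [-1.41, 1.46], [0.24, 2.44], [-1.37, 4.51], [0.17, 1.92], [-2.96, 2.96]. Speed limits (rad/s): [2.39, 2.39, 3.14, 3.14, 3.14, 3.14, 3.14].

### API

Orientations are given as a rotation vector (axis times angle).
In Python, from bench import r gives the robot as it stands. The module is installed in compiled form; this text tells all that it offers.
- The arm moves only by the tool step_arm, never from a script. Its argument "moves" is a list of rows, each an object of numbers: "rx", "ry", "rz": the turn, a rotation vector about the tool's x, y, z in degrees; "dx", "dy", "dz": the shift along the tool's x, y, z in mm; "gripper": the opening, from -1 (shut) to 1 (fully open). In form: [{"rx": .., "ry": .., "rz": .., "dx": .., "dy": .., "dz": .., "gripper": ..}, ...]. A call has 1 to 20 rows; each row shifts and turns the commanded pose from where the row before left it, along the tool's axes as they then stand; what a row does not reach is not made up. A row lasts 1/8 s, in which the tool goes at most 62.5 mm and 10.7 degrees, less where a joint would pass 70% of its speed; a pose out of reach is approached as far as the arm can. A call is refused whole if a number of a shift passes 62.5 or a number of a turn 10.7, either way. A call with a gripper value outside its range is refused whole. The fingers move at their own pace and stop on an object; "grip_force" is the grip in N (left out, the last holds). Time passes only in rows, so rows that do not move let the fingers close. It gives the time, the measured TCP pose, the force, the opening and the grip force at its end, in the units of the state.
- r.get_obs(): the state, without advancing time (a new reading comes with each control period).
- r.grab_frame(name): name is "scene" or "top" or "wrist"; returns the picture (400x640x3 uint8, blue, green, red); there is no depth.
- r.camera_info(name): a dict with "mtx" (3x3 intrinsics, pixels), "rvec" (rotation vector, rad) and "tvec" (3), from world to camera coordinates, as OpenCV has them. Camera axes: x right, y down, z forward; pixel columns grow to the right and rows downward; lengths in m; the calibration is good to about 2 mm. A picture is of the moment at which its call begins: read the wrist's pose just before it. camera_info takes no time and is no camera call; for the wrist camera it gives the pose at the moment of the call.
- r.hand_in(): hands the job in; it is judged then, once.
The state is a dict: "clock": time; "joints": joint angles; "qvel": joint speeds; "tau": joint torques, N m; "tcp_pos": TCP position; "orientation": TCP orientation; "contact_force": force on the tool from outside, world axes, zero at the start; "moment": the same for the moment, N m; "grip_width": finger opening in m; "gripper_force": force on a finger pad.
Only numpy, scipy, OpenCV 4.12 (cv2) and the standard library are available. Lean on these libraries where they do the work, as an engineer would, in place of code of your own. Each camera call takes 0.05 s, during which the arm holds its last target. There are 200 camera calls.

### The job

Pack the takeaway order into the white tray: put both wedge-shaped cake boxes into its walled compartment, head to tail so that together they fill it and both lie flat on its floor, and lay the steel bottle in the two notched rests beside them, centred over both. Set each one down gently, letting the bottle settle in the notches before you let go; do not drop anything or push the bell, the sticker roll or the shaker about.

Things in the scene. Friction and masses are not known exactly. Their poses are not given: they have to be found in the camera images.
- order_tray: Low white packing tray, fixed to the counter, 166 mm (x) by 216 mm (y), base 10 mm thick; origin under its centre at counter level, z up. It has a walled rectangular compartment (see order_tray_bay) on its +y side and two notched rests for the bottle (see order_tray_rest) on its -y side.
- order_tray_bay (a point): Centre of the compartment's floor, 10 mm above the counter, tray axes. Inside 150 mm (x) by 120 mm (y); walls 8 mm thick, 28 mm above this floor. Two boxes fit only head to tail: slanting sides together, each straight side along one of the two walls that run along x; 8 mm is then spare across (y), 10 mm lengthwise (x).
- order_tray_rest (a point): Where the centre of the bottle's body lies when it is seated, 54 mm above the counter; tray axes. Two 12 mm thick white rests, at x = -40 and +40 mm from here, have 90 degree V notches along x, 48 mm wide at the top; rest tops 10 mm, notch bottoms 34 mm below this point. Free between and beyond the rests; nearest compartment wall 50 mm to +y.
- box_a_tab (a point): Centre of the upright carrying tab on the lid of a plain brown card cake-slice box (two identical boxes, seen from above a trapezoid). Tab 60 mm long (x), 9 mm thick (y), 30 mm high; this point is 15 mm above the lid, 65 mm above the underside (body 50 mm high). x runs along the tab to the box's narrow end, z up. 0.16 kg +-30 %, balances under the tab.
- box_b_tab (a point): Centre of the upright carrying tab on the lid of a plain brown card cake-slice box (two identical boxes, seen from above a trapezoid). Tab 60 mm long (x), 9 mm thick (y), 30 mm high; this point is 15 mm above the lid, 65 mm above the underside (body 50 mm high). x runs along the tab to the box's narrow end, z up. 0.16 kg +-30 %, balances under the tab.
- box_a_nose (a point): Middle of the narrow end of the same box, at tab height. From the tab centre (box axes, mm): broad end, 76 wide, at x = -62; narrow end, 36 wide, at x = +78; straight long side, parallel to x, at y = -29; slanting side from y = +47 (broad end) to y = +7 (narrow end); ends square to x. This point: x = +78, y = -11.
- box_b_nose (a point): Middle of the narrow end of the same box, at tab height. From the tab centre (box axes, mm): broad end, 76 wide, at x = -62; narrow end, 36 wide, at x = +78; straight long side, parallel to x, at y = -29; slanting side from y = +47 (broad end) to y = +7 (narrow end); ends square to x. This point: x = +78, y = -11.
- bottle_mid (a point): Centre of the near-round body of a steel drinks bottle lying on its side on the counter; on its axis, 24 mm above the counter. x points along it to the black cap; y and z turn as it rolls. Body 48 mm across its 14 narrow flats, straight from x = -65 to +62 mm; neck and 31 mm wide cap reach x = +100 mm. 0.25 kg +-30 %, balances within 10 mm of here. Rolls if pushed.
- box_a: The box of box_a_tab: origin at its underside, 65 mm below the tab's centre, same axes.
- box_b: The box of box_b_tab: origin at its underside, 65 mm below the tab's centre, same axes.
- bottle: The bottle: same point and axes as bottle_mid.
- service_bell: Bystander: steel counter bell, 67 mm wide, 49 mm high; origin under its centre.
- sticker_roll: Bystander: cream paper roll lying flat, 68 mm wide, 38 mm high; origin under its centre.
- cocoa_shaker: Bystander: pale cylindrical shaker, 68 mm wide, 108 mm high; origin under its centre.
Things that resemble listed ones, but are neither listed nor needed, are in the scene too. Leave any blue or purple look-alike of the box_a alone.

How it is judged:
By the outcome, as a careful person would: the job done as asked, in the order asked, and still so for the second after the job is handed in, with the robot touching nothing.
It also fails if it takes over 69 s, if anything falls off the work surface, if the arm or the gripper's body presses on something with over 40 N, if the wrist force passes 120 N, or if a joint passes its speed limit or range.

## Working session

There is one attempt and no reset: what is moved stays moved. The work goes in short steps, Python scripts to look and compute and a tool call to move; the robot and the scene stay as the last step left them, time stands still between calls to the robot, and variables do not carry over. Pictures are saved under pics/ and viewed, at most 10 in all, crops included, and the job is handed in when it is done.

Besides the shell and the picture viewer there is one more tool, called after "Emit:" in YAML: its name, and indented under it one key for each argument. step_arm: Moves the arm, as the interface text tells. Its arguments: {"type":"object","properties":{"moves":{"type":"array","items":{"type":"object","properties":{"rx":{"type":"number"},"ry":{"type":"number"},"rz":{"type":"number"},"dx":{"type":"number"},"dy":{"type":"number"},"dz":{"type":"number"},"gripper":{"type":"number"}}}},"grip_force":{"type":"number"}},"required":["moves"]}

```bash
mkdir -p pics; python3 - <<'E'
from bench import r
import cv2,numpy as np
for n in("scene","top"):
    cv2.imwrite(f"pics/{n}0.png",r.grab_frame(n)); i=r.camera_info(n)
    R=cv2.Rodrigues(np.array(i["rvec"]))[0]; print(n,np.array(i["mtx"]).round(1).tolist(),(-R.T@np.array(i["tvec"]).ravel()).round(3),R.round(3).tolist())
print(r.get_obs(),r.tcp_to_tips)
E
```

```text
scene [[430.7, 0.0, 325.9], [0.0, 430.7, 199.2], [0.0, 0.0, 1.0]] [ 0.237 -0.377  1.149] [[0.78, -0.625, 0.008], [-0.544, -0.686, -0.483], [0.308, 0.372, -0.876]]
top [[429.1, 0.0, 322.4], [0.0, 429.1, 199.2], [0.0, 0.0, 1.0]] [0.307 0.006 1.403] [[0.248, -0.969, -0.004], [-0.942, -0.24, -0.235], [0.227, 0.062, -0.972]]
{'clock': 0.1, 'joints': array([-1.33412001,  0.47772945,  0.0223642 ,  1.55636988, -0.01149604,
        1.10931209, -0.0830918 ]), 'qvel': array([-0.00225112, -0.00030972,  0.00110562, -0.00301957,  0.00219329,
        0.00043763,  0.00142812]), 'tau': array([ 4.56798618e-03, -5.97765326e+01,  1.61389131e+00, -2.81956351e+01,
        1.28733294e-02,  5.07062359e-03, -1.14539682e-05]), 'tcp_pos': array([0.22799047, 0.63478763, 0.25240798]), 'orientation': array([-5.38851868e-01, -3.09487790e+00,  2.64389883e-03]), 'contact_force': array([ 0.826724  , -1.17908362,  0.58494376]), 'moment': array([ 0.00436669,  0.02069309, -0.06601926]), 'gripper_force': 0.0, 'grip_width': 0.0853042364818813} 0.022
```

View pics/scene0.png

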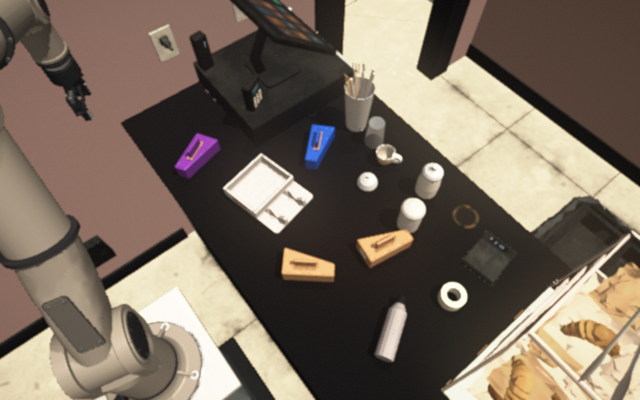

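View pics/top0.png

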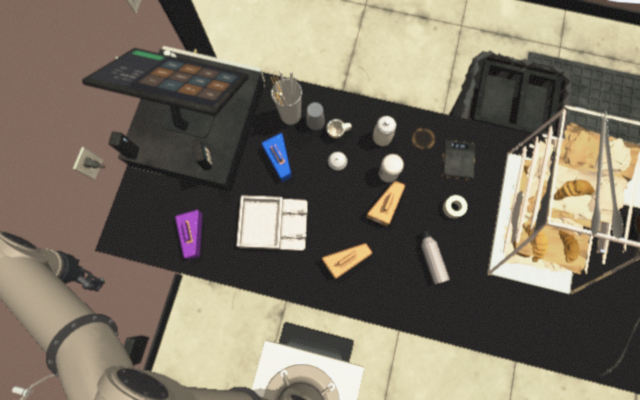

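Top view: candidates for the cake boxes are brown (347,261) and (387,203), blue (277,157) and purple (188,233). I choose the two brown ones. The bottle is at (434,258), against white shakers at (385,130) and (391,167). The tray is at (272,222), bell (338,160) and roll (456,206).

```bash
cat > h.py <<'E'
from bench import r
import cv2,numpy as np
from scipy.spatial.transform import Rotation as Ro
def cam(n):
    i=r.camera_info(n);R=cv2.Rodrigues(np.array(i["rvec"]))[0];return np.array(i["mtx"]),R,np.array(i["tvec"]).ravel()
def ray(c,px,z):
    K,R,t=c;px=np.atleast_2d(px).astype(float)
    d=np.c_[px,np.ones(len(px))]@np.linalg.inv(K).T@R;o=-R.T@t
    return o+d*((z-o[2])/d[:,2])[:,None]
def proj(c,P):
    K,R,t=c;q=(np.atleast_2d(P)@R.T+t)@K.T;return q[:,:2]/q[:,2:]
def rowsto(p,yaw=None):
    "remaining tool-axis shift in mm to TCP p, and turn of tool y axis to yaw (deg, mod 180)"
    o=r.get_obs();R=Ro.from_rotvec(o["orientation"]).as_matrix()
    print("t",round(o["clock"],2),"tcp",o["tcp_pos"].round(4),"toolx",R[:,0].round(3),"tooly",R[:,1].round(3),"F",o["contact_force"].round(1),"w",round(o["grip_width"],4))
    if p is not None: print("shift mm",(R.T@(np.array(p)-o["tcp_pos"])*1000).round(1))
E
python3 - <<'E'
from h import *
im=cv2.imread("pics/top0.png");c=cam("top")
hsv=cv2.cvtColor(im,cv2.COLOR_BGR2HSV)
m=cv2.inRange(hsv,(5,70,60),(25,255,255));m[:,:310]=0;m[:,470:]=0;m[:170]=0;m[300:]=0
for k in cv2.findContours(m,0,1)[0]:
    if cv2.contourArea(k)<200: continue
    p=cv2.approxPolyDP(k,3,True)[:,0];print(p.tolist(),ray(c,p,.05)[:,:2].round(3).tolist())
print("bottle ends",ray(c,[(427,237),(441,281)],.024).round(3).tolist())
print("tray",ray(c,[(240,196),(307,200),(305,249),(237,247)],.02).round(3).tolist())
print("bell,roll,shakers",ray(c,[(338,165),(456,208),(391,178),(384,142)],.01).round(3).tolist())
cv2.imwrite("pics/crop1.png",cv2.resize(im[170:300,225:475],None,fx=3.2,fy=3.2,interpolation=2))
E
```

```text
[[367, 243], [321, 259], [337, 278], [372, 253]] [[0.519, -0.08], [0.434, 0.049], [0.39, -0.014], [0.492, -0.102]]
[[405, 184], [393, 181], [366, 216], [389, 224]] [[0.739, -0.157], [0.739, -0.116], [0.603, -0.057], [0.596, -0.134]]
bottle ends [[0.59, -0.265, 0.024], [0.463, -0.335, 0.024]]
tray [[0.572, 0.363, 0.02], [0.614, 0.143, 0.02], [0.455, 0.108, 0.02], [0.407, 0.323, 0.02]]
bell,roll,shakers [[0.761, 0.073, 0.01], [0.712, -0.342, 0.01], [0.76, -0.111, 0.01], [0.881, -0.061, 0.01]]
```

View pics/crop1.png

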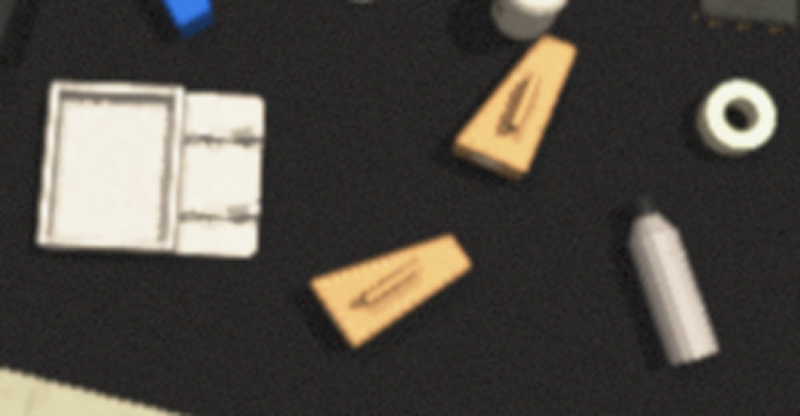

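```bash
python3 - <<'E'
from h import *
rowsto((.50,.235,.30))
c=cam("wrist");o=r.get_obs();T=Ro.from_rotvec(o["orientation"]).as_matrix();K,R,t=c
print(K.round(0).tolist(),"cam pos in tool mm",(T.T@(-R.T@t-o["tcp_pos"])*1e3).round(0),"axes in tool",(R@T).round(2).tolist())
print("view corners rel tool at z=0, mm",((ray(c,[(0,0),(639,0),(639,399),(0,399),(320,200)],0)-o["tcp_pos"])@T*1e3).round(0).tolist())
E
```

```text
t 0.1 tcp [0.228  0.6348 0.2524] toolx [-0.941  0.338 -0.   ] tooly [ 0.338  0.941 -0.002] F [ 0.8 -1.2  0.6] w 0.0853
shift mm [-391.1 -284.4  -47.1]
[[302.0, 0.0, 317.0], [0.0, 302.0, 195.0], [0.0, 0.0, 1.0]] cam pos in tool mm [  70.   -1. -121.] axes in tool [[0.0, 1.0, 0.0], [-0.96, 0.0, -0.28], [-0.28, 0.0, 0.96]]
view corners rel tool at z=0, mm [[183.0, -345.0, 253.0], [183.0, 348.0, 252.0], [-374.0, 512.0, 252.0], [-377.0, -507.0, 253.0], [-44.0, 4.0, 252.0]]
```

Emit:
step_arm:
  moves:
    - {"rz": 9}
    - {"rz": 9}
    - {"dx": -50,"dy": -26,"dz": 4}
    - {"dx": -50,"dy": -26,"dz": 4}
    - {"dx": -50,"dy": -26,"dz": 4}
    - {"dx": -50,"dy": -26,"dz": 4}
    - {"dx": -50,"dy": -26,"dz": 4}
    - {"dx": -50,"dy": -26,"dz": 4}
    - {"dx": -50,"dy": -26,"dz": 4}
    - {"dx": -50,"dy": -26,"dz": 4}
    - {"dx": -50,"dy": -26,"dz": 4}
    - {"dx": -50,"dy": -26,"dz": 4}
    - {}
    - {}

```text
invalid input at $.moves[0]: expected keys rx, ry, rz, dx, dy, dz, gripper
```

```bash
python3 - <<'E'
from h import *
import pickle
rowsto(None)
c=cam("wrist");im=r.grab_frame("wrist");cv2.imwrite("pics/w1.png",im);pickle.dump(c,open("w1.pkl","wb"))
print(proj(c,[(.456,-.031,.05),(.51,.234,.02),(.66,-.11,.05)]).round(0).tolist())
E
```

```text
t 0.1 tcp [0.228  0.6348 0.2524] toolx [-0.941  0.338 -0.   ] tooly [ 0.338  0.941 -0.002] F [ 0.8 -1.2  0.6] w 0.0853
[[-50.0, 462.0], [136.0, 423.0], [-10.0, 554.0]]
```

View pics/w1.png

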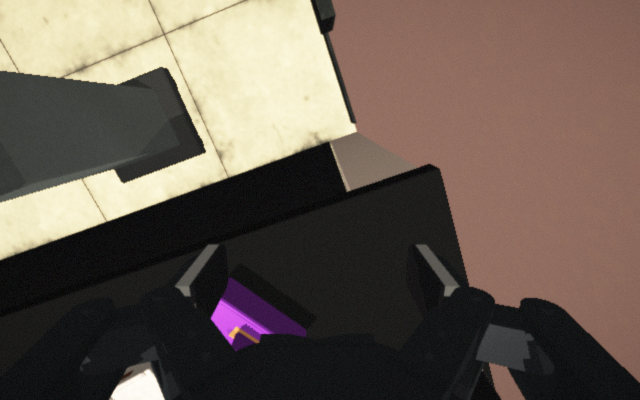

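The wrist view shows the purple decoy at (255,305). The fingers hide everything below about row 250, so targets should lie toward tool +x.

Emit:
step_arm:
  moves:
    - {"rx": 0,"ry": 0,"rz": 9,"dx": 0,"dy": 0,"dz": 0,"gripper": 1}
    - {"rx": 0,"ry": 0,"rz": 9,"dx": 0,"dy": 0,"dz": 0,"gripper": 1}
    - {"rx": 0,"ry": 0,"rz": 0,"dx": -53.6,"dy": -14.6,"dz": 0,"gripper": 1}
    - {"rx": 0,"ry": 0,"rz": 0,"dx": -53.6,"dy": -14.6,"dz": 0,"gripper": 1}
    - {"rx": 0,"ry": 0,"rz": 0,"dx": -53.6,"dy": -14.6,"dz": 0,"gripper": 1}
    - {"rx": 0,"ry": 0,"rz": 0,"dx": -53.6,"dy": -14.6,"dz": 0,"gripper": 1}
    - {"rx": 0,"ry": 0,"rz": 0,"dx": -53.6,"dy": -14.6,"dz": 0,"gripper": 1}
    - {"rx": 0,"ry": 0,"rz": 0,"dx": -53.6,"dy": -14.6,"dz": 0,"gripper": 1}
    - {"rx": 0,"ry": 0,"rz": 0,"dx": -53.6,"dy": -14.6,"dz": 0,"gripper": 1}
    - {"rx": 0,"ry": 0,"rz": 0,"dx": -53.6,"dy": -14.6,"dz": 0,"gripper": 1}
    - {"rx": 0,"ry": 0,"rz": 0,"dx": -53.6,"dy": -14.6,"dz": 0,"gripper": 1}
    - {"rx": 0,"ry": 0,"rz": 0,"dx": -53.6,"dy": -14.6,"dz": 0,"gripper": 1}
    - {"rx": 0,"ry": 0,"rz": 0,"dx": 0,"dy": 0,"dz": 0,"gripper": 0}
    - {"rx": 0,"ry": 0,"rz": 0,"dx": 0,"dy": 0,"dz": 0,"gripper": 0}

```text
clock: 1.9
tcp_pos: [0.5621, 0.1921, 0.2529]
orientation: [-1.016, -2.972, 0.0]
contact_force: [0.3, 0.6, -0.2]
grip_width: 0.0514
gripper_force: 0.0
```

```bash
python3 - <<'E'
from h import *
import pickle
rowsto((.503,-.068,.2))
c=cam("wrist");im=r.grab_frame("wrist");cv2.imwrite("pics/w2.png",im);pickle.dump(c,open("w2.pkl","wb"))
print(proj(c,[(.456,-.031,.05),(.51,.234,.02),(.66,-.11,.05)]).round(0).tolist())
E
```

```text
t 1.9 tcp [0.5621 0.1921 0.2529] toolx [-0.791  0.612  0.001] tooly [ 0.612  0.791 -0.   ] F [ 0.3  0.6 -0.2] w 0.0514
shift mm [-112.6 -241.8   52.9]
[[106.0, 220.0], [318.0, 111.0], [183.0, 368.0]]
```

View pics/w2.png

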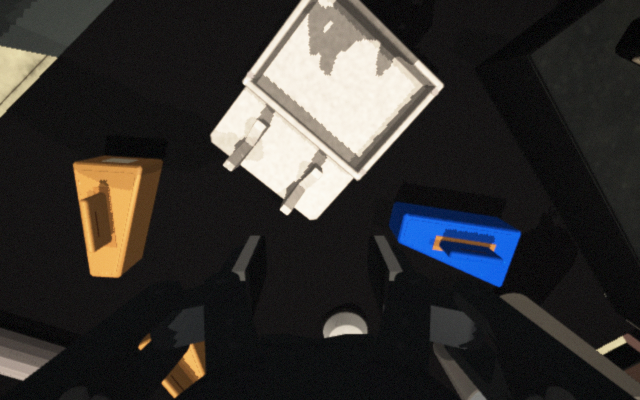

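```bash
cat >> h.py <<'E'
def fit(W,M):
    "2D rigid fit M(model)->W(world xy)"
    W=np.array(W)[:,:2];M=np.array(M)[:,:2];a=W-W.mean(0);b=M-M.mean(0)
    yaw=np.arctan2((b[:,0]*a[:,1]-b[:,1]*a[:,0]).sum(),(a*b).sum());R=np.array([[np.cos(yaw),-np.sin(yaw)],[np.sin(yaw),np.cos(yaw)]])
    t=W.mean(0)-R@M.mean(0);return t,np.degrees(yaw),(W-M@R.T-t)*1e3,R
def sub(im,p,w=4):
    g=cv2.cvtColor(im,cv2.COLOR_BGR2GRAY);return cv2.cornerSubPix(g,np.array(p,np.float32).reshape(-1,1,2),(w,w),(-1,-1),(3,30,.01))[:,0]
BOX=np.array([(-62,-29),(-62,47),(78,7),(78,-29)])/1e3
E
python3 - <<'E'
from h import *
import pickle
c=pickle.load(open("w2.pkl","rb"));im=cv2.imread("pics/w2.png")
s=sub(im,[(442,86),(358,178),(243,80),(211,137),(318,219)]);print(s.round(1).tolist())
W=np.r_[ray(c,s[:3],.038),ray(c,s[3:],.010)]
# tray model, decide x sense by both fits ; tray half 83x108; bay wall outer y from 108-136=-28
for M in ([(83,108),(83,-28),(-83,-28),(-83,-108),(83,-108)],):
    t,y,e,R=fit(W,np.array(M)/1e3);print("tray",t.round(4),y.round(2),e.round(1).tolist())
hsv=cv2.cvtColor(im,cv2.COLOR_BGR2HSV);m=cv2.inRange(hsv,(5,90,60),(25,255,255));m[300:]=0;m[:,400:]=0
for k in cv2.findContours(m,0,1)[0]:
    if cv2.contourArea(k)>1000: p=cv2.approxPolyDP(k,4,True)[:,0];print(p.tolist())
print(proj(c,[(.39,-.014,.05),(.434,.049,.05),(.519,-.08,.05),(.492,-.102,.05)]).round(0).tolist())
E
```

```text
[[443.70001220703125, 85.19999694824219], [357.70001220703125, 180.3000030517578], [241.5, 82.0], [209.6999969482422, 134.10000610351562], [315.79998779296875, 218.8000030517578]]
tray [0.5109 0.235 ] 11.89 [[-0.5, -4.0], [-0.5, -1.6], [2.0, -2.1], [0.2, 4.0], [-1.1, 3.8]]
[[75, 161], [89, 273], [119, 277], [141, 257], [162, 162], [110, 156]]
[[70.0, 166.0], [140.0, 162.0], [118.0, 282.0], [89.0, 276.0]]
```

```bash
python3 - <<'E'
from h import *
im=cv2.imread("pics/w2.png")
cv2.imwrite("pics/crop2.png",cv2.resize(im[0:225,200:455],None,fx=2.6,fy=2.6,interpolation=2))
E
```

```text
(no output)
```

View pics/crop2.png

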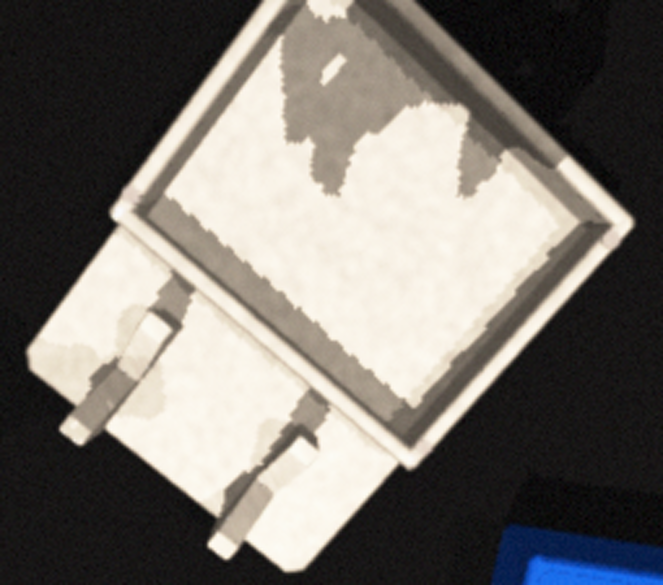

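```bash
python3 - <<'E'
from h import *
import pickle
c=pickle.load(open("w2.pkl","rb"))
f=lambda P:np.array(P)/2.6+[200,0]
M=np.array([(83,108),(83,-28),(-83,-28)])/1e3
t,y,e,R=fit(ray(c,f([(634,222),(410,467),(113,207)])-.4,.038),M);print("tray rim",t.round(4),y.round(2),e.round(1).tolist())
i=lambda P:((ray(c,f(P),.038)[:,:2]-t)@R*1e3).round(1).tolist()
print("inner rim corners L,B,R (exp -75,-20 / 75,-20 / 75,100)",i([(150,203),(412,433),(612,227)]))
g=lambda P,z:((ray(c,f(P),z)[:,:2]-t)@R*1e3).round(1).tolist()
print("rest tops",g([(62,428),(85,443),(210,545),(232,558),(158,310),(180,325),(300,430),(318,443)],.044))
print("base corners region",g([(28,352),(300,570),(115,228),(405,462)],.01), "floor inner L,B", g([(410,407),(168,195),(582,222)],.01))
im=cv2.imread("pics/w2.png")
p=[(75,163),(162,158),(119,277),(90,274)]
s=sub(im,p);W=ray(c,s,.05);print(s.round(1).tolist());print("boxA",*[q.round(3).tolist() for q in fit(W,BOX)[:3]])
E
```

```text
tray rim [0.5101 0.2337] 11.45 [[-1.1, -2.4], [-1.0, 0.7], [2.1, 1.7]]
inner rim corners L,B,R (exp -75,-20 / 75,-20 / 75,100) [[-69.8, -15.9], [73.2, -15.5], [76.8, 98.8]]
rest tops [[-42.0, -110.8], [-30.8, -109.6], [38.4, -110.5], [49.7, -108.8], [-41.1, -45.8], [-30.6, -44.6], [35.0, -45.4], [44.4, -44.6]]
base corners region [[-78.4, -104.0], [84.5, -103.1], [-80.6, -35.4], [86.6, -29.3]] floor inner L,B [[70.5, -8.6], [-71.4, -9.7], [72.0, 99.8]]
[[72.5, 162.8000030517578], [161.89999389648438, 159.60000610351562], [119.30000305175781, 276.70001220703125], [90.5, 274.79998779296875]]
boxA [0.456, -0.022] -44.097 [[-1.396, -9.603], [2.393, 14.845], [-1.519, -2.774], [0.522, -2.468]]
```

Emit:
step_arm:
  moves:
    - {"rx": 0,"ry": 0,"rz": 0,"dx": -22,"dy": -48,"dz": 10,"gripper": -0.2}
    - {"rx": 0,"ry": 0,"rz": 0,"dx": -22,"dy": -48,"dz": 10,"gripper": -0.2}
    - {"rx": 0,"ry": 0,"rz": 0,"dx": -22,"dy": -48,"dz": 10,"gripper": -0.2}
    - {"rx": 0,"ry": 0,"rz": 0,"dx": -22,"dy": -48,"dz": 10,"gripper": -0.2}
    - {"rx": 0,"ry": 0,"rz": 0,"dx": -22,"dy": -48,"dz": 10,"gripper": -0.2}
    - {"rx": 0,"ry": 0,"rz": 0,"dx": 0,"dy": 0,"dz": 0,"gripper": -0.2}
    - {"rx": 0,"ry": 0,"rz": 0,"dx": 0,"dy": 0,"dz": 0,"gripper": -0.2}

```text
clock: 2.82
tcp_pos: [0.5028, -0.0635, 0.2034]
orientation: [-1.013, -2.974, -0.002]
contact_force: [0.6, 0.0, 0.7]
grip_width: 0.0341
gripper_force: 0.0
```

```bash
python3 - <<'E'
from h import *
import pickle
c2=pickle.load(open("w2.pkl","rb"))
f=lambda P:np.array(P)/2.6+[200,0]-.4*0
M=np.array([(83,108),(83,-28),(-83,-28),(-46,-110),(-34,-110),(34,-110),(46,-110),(-46,-45),(-34,-45),(34,-45),(46,-45)])/1e3
W=np.r_[ray(c2,f([(634,222),(410,467),(113,207)]),.038),ray(c2,f([(62,428),(85,443),(210,545),(232,558),(158,310),(180,325),(300,430),(318,443)]),.044)]
t,y,e,R=fit(W,M);print("tray all",t.round(4),y.round(2),e.round(1).tolist())
rowsto(None)
c=cam("wrist");im=r.grab_frame("wrist");pickle.dump(c,open("w3.pkl","wb"));cv2.imwrite("pics/w3full.png",im)
p=proj(c,[(.39,-.014,.05),(.434,.049,.05),(.519,-.08,.05),(.492,-.102,.05)]).round(0);print(p.tolist())
cv2.imwrite("pics/w3.png",cv2.resize(im,(800,500),interpolation=2))
E
```

```text
tray all [0.5117 0.2339] 12.09 [[-0.8, -3.2], [-2.1, -0.4], [0.5, 2.4], [1.1, 0.0], [0.1, 0.9], [1.7, -0.4], [0.6, 0.9], [2.7, 0.4], [1.0, 1.1], [-1.1, -0.9], [-3.7, -0.8]]
t 2.83 tcp [ 0.5028 -0.0635  0.2034] toolx [-0.792  0.61   0.   ] tooly [0.61  0.792 0.001] F [0.6 0.  0.7] w 0.0341
[[282.0, 46.0], [375.0, 41.0], [314.0, 209.0], [278.0, 201.0]]
```

View pics/w3.png

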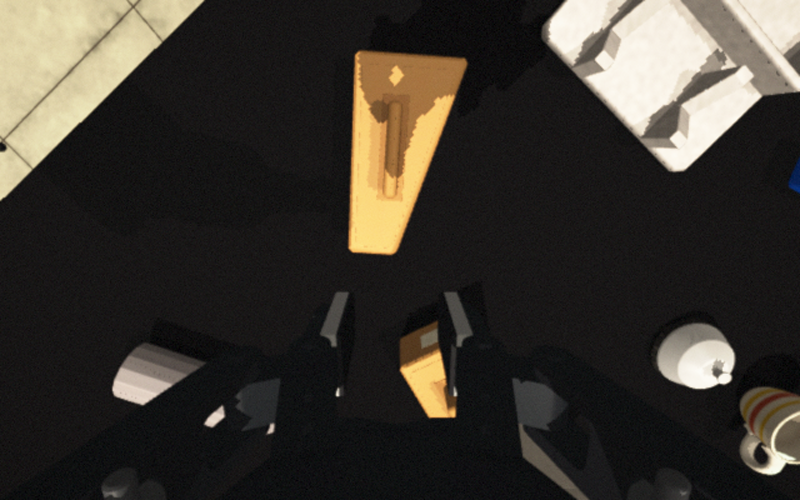

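View w3 shows brown box A with broad end (357,54)-(466,60), narrow end (350,250)-(397,252) and tab (393,100)-(390,197). Box B is behind the fingers, the bottle is at left, and the bell is at (697,355).

```bash
python3 - <<'E'
from h import *
import pickle
c=pickle.load(open("w3.pkl","rb"))
W=ray(c,np.array([(356,52),(467,60),(396,254),(349,251)])*.8,.05)
t,y,e,R=fit(W,BOX);print(t.round(4),y,e.round(1).tolist())
T=ray(c,np.array([(393.5,102),(390,197)])*.8,.08);print("tab top",T.round(4).tolist(),T.mean(0).round(4),np.degrees(np.arctan2(*(T[1]-T[0])[[1,0]])))
rowsto((*t,.077))
E
```

```text
[ 0.4535 -0.0289] -41.18083336454617 [[1.5, -0.0], [0.1, -1.9], [-0.8, 0.8], [-0.8, 1.1]]
tab top [[0.4308, -0.0106, 0.08], [0.4753, -0.0478, 0.08]] [ 0.4531 -0.0292  0.08  ] -39.9228117415959
t 2.88 tcp [ 0.5031 -0.0631  0.2035] toolx [-0.793  0.61   0.   ] tooly [0.61  0.793 0.001] F [-0.6 -0.6  1. ] w 0.0339
shift mm [ 60.1  -3.3 126.5]
```

Emit:
step_arm:
  moves:
    - {"rx": 0,"ry": 0,"rz": 3,"dx": 0,"dy": 0,"dz": 0,"gripper": -0.2}
    - {"rx": 0,"ry": 0,"rz": 0,"dx": 30,"dy": -3.2,"dz": 25,"gripper": -0.2}
    - {"rx": 0,"ry": 0,"rz": 0,"dx": 30,"dy": -3.2,"dz": 25,"gripper": -0.2}
    - {"rx": 0,"ry": 0,"rz": 0,"dx": 0,"dy": 0,"dz": 25,"gripper": -0.2}
    - {"rx": 0,"ry": 0,"rz": 0,"dx": 0,"dy": 0,"dz": 25,"gripper": -0.2}
    - {"rx": 0,"ry": 0,"rz": 0,"dx": 0,"dy": 0,"dz": 16,"gripper": -0.2}
    - {"rx": 0,"ry": 0,"rz": 0,"dx": 0,"dy": 0,"dz": 10,"gripper": -0.2}
    - {"rx": 0,"ry": 0,"rz": 0,"dx": 0,"dy": 0,"dz": 0,"gripper": -0.2}
    - {"rx": 0,"ry": 0,"rz": 0,"dx": 0,"dy": 0,"dz": 0,"gripper": -0.5}

```text
clock: 4.0
tcp_pos: [0.4535, -0.0307, 0.0778]
orientation: [1.093, 2.945, 0.001]
contact_force: [0.4, 0.3, 0.7]
grip_width: 0.0215
gripper_force: 0.0
```

```bash
python3 - <<'E'
from h import *
rowsto((.4533,-.029,.077))
E
```

```text
t 4.0 tcp [ 0.4535 -0.0307  0.0778] toolx [-0.758  0.652 -0.001] tooly [0.652 0.758 0.001] F [0.4 0.3 0.7] w 0.0215
shift mm [1.3 1.2 0.8]
```

Emit:
step_arm:
  grip_force: 35
  moves:
    - {"rx": 0,"ry": 0,"rz": 0,"dx": 1,"dy": 1,"dz": 0,"gripper": -1}
    - {"rx": 0,"ry": 0,"rz": 0,"dx": 0,"dy": 0,"dz": 0,"gripper": -1}
    - {"rx": 0,"ry": 0,"rz": 0,"dx": 0,"dy": 0,"dz": 0,"gripper": -1}
    - {"rx": 0,"ry": 0,"rz": 0,"dx": 0,"dy": 0,"dz": 0,"gripper": -1}
    - {"rx": 0,"ry": 0,"rz": 0,"dx": 0,"dy": 0,"dz": -8,"gripper": -1}
    - {"rx": 0,"ry": 0,"rz": 0,"dx": 0,"dy": 0,"dz": -20,"gripper": -1}
    - {"rx": 0,"ry": 0,"rz": 0,"dx": 0,"dy": 0,"dz": -30,"gripper": -1}
    - {"rx": 0,"ry": 0,"rz": 0,"dx": 0,"dy": 0,"dz": -30,"gripper": -1}
    - {"rx": 0,"ry": 0,"rz": 0,"dx": 0,"dy": 0,"dz": 0,"gripper": -1}

```text
clock: 5.12
tcp_pos: [0.454, -0.0299, 0.1672]
orientation: [1.093, 2.941, 0.003]
contact_force: [-0.4, 0.0, -0.9]
grip_width: 0.0082
gripper_force: 38.0
```

```bash
python3 - <<'E'
from h import *
rowsto(None)
E
```

```text
t 5.12 tcp [ 0.454  -0.0299  0.1672] toolx [-0.757  0.653 -0.003] tooly [0.653 0.757 0.003] F [-0.4  0.  -0.9] w 0.0082
```

Emit:
step_arm:
  moves:
    - {"rx": 0,"ry": 0,"rz": 10.6,"dx": 0,"dy": 0,"dz": -3,"gripper": -1}
    - {"rx": 0,"ry": 0,"rz": 10.6,"dx": 0,"dy": 0,"dz": -3,"gripper": -1}
    - {"rx": 0,"ry": 0,"rz": 10.6,"dx": 0,"dy": 0,"dz": -3,"gripper": -1}
    - {"rx": 0,"ry": 0,"rz": 10.6,"dx": 0,"dy": 0,"dz": -3,"gripper": -1}
    - {"rx": 0,"ry": 0,"rz": 10.6,"dx": 0,"dy": 0,"dz": -3,"gripper": -1}
    - {"rx": 0,"ry": 0,"rz": 10.6,"dx": 0,"dy": 0,"dz": -3,"gripper": -1}
    - {"rx": 0,"ry": 0,"rz": 10.6,"dx": 0,"dy": 0,"dz": -3,"gripper": -1}
    - {"rx": 0,"ry": 0,"rz": 10.6,"dx": 0,"dy": 0,"dz": -3,"gripper": -1}
    - {"rx": 0,"ry": 0,"rz": 10.6,"dx": 0,"dy": 0,"dz": -3,"gripper": -1}
    - {"rx": 0,"ry": 0,"rz": 10.6,"dx": 0,"dy": 0,"dz": -3,"gripper": -1}
    - {"rx": 0,"ry": 0,"rz": 10.6,"dx": 0,"dy": 0,"dz": -3,"gripper": -1}
    - {"rx": 0,"ry": 0,"rz": 10.6,"dx": 0,"dy": 0,"dz": 0,"gripper": -1}

```text
clock: 6.62
tcp_pos: [0.4521, -0.0299, 0.1975]
orientation: [3.125, 0.32, -0.002]
contact_force: [-0.5, -0.1, -1.0]
grip_width: 0.008
gripper_force: 37.9
```

```bash
python3 - <<'E'
from h import *
rowsto((.4266,.2721,.2)); print(r.get_obs()["joints"].round(2))
E
```

```text
t 6.62 tcp [ 0.4521 -0.0299  0.1975] toolx [ 0.979  0.202 -0.001] tooly [ 0.202 -0.979  0.   ] F [-0.5 -0.1 -1. ] w 0.008
shift mm [  36.2 -300.9   -2.7]
[-0.79  0.23  0.84  2.16 -0.23  0.84 -1.18]
```

Emit:
step_arm:
  moves:
    - {"rx": 0,"ry": 0,"rz": 0,"dx": 6,"dy": -50,"dz": 0,"gripper": -1}
    - {"rx": 0,"ry": 0,"rz": 0,"dx": 6,"dy": -50,"dz": 0,"gripper": -1}
    - {"rx": 0,"ry": 0,"rz": 0,"dx": 6,"dy": -50,"dz": 0,"gripper": -1}
    - {"rx": 0,"ry": 0,"rz": 0,"dx": 6,"dy": -50,"dz": 0,"gripper": -1}
    - {"rx": 0,"ry": 0,"rz": 0,"dx": 6,"dy": -50,"dz": 0,"gripper": -1}
    - {"rx": 0,"ry": 0,"rz": 0,"dx": 6,"dy": -50,"dz": 0,"gripper": -1}
    - {"rx": 0,"ry": 0,"rz": 0,"dx": 0,"dy": 0,"dz": 0,"gripper": -1}
    - {"rx": 0,"ry": 0,"rz": 0,"dx": 0,"dy": 0,"dz": 0,"gripper": -1}

```text
clock: 7.62
tcp_pos: [0.425, 0.2702, 0.1973]
orientation: [3.122, 0.329, -0.002]
contact_force: [0.4, 0.4, -0.8]
grip_width: 0.0085
gripper_force: 37.9
```

```bash
python3 - <<'E'
from h import *
import pickle
rowsto((.5049,.303,.2)); print(r.get_obs()["joints"].round(2))
c=cam("wrist");im=r.grab_frame("wrist");pickle.dump(c,open("w4.pkl","wb"));cv2.imwrite("pics/w4full.png",im)
cv2.imwrite("pics/w4.png",cv2.resize(im,(800,500),interpolation=2))
E
```

```text
t 7.62 tcp [0.425  0.2702 0.1973] toolx [ 0.978  0.209 -0.001] tooly [ 0.209 -0.978  0.002] F [ 0.4  0.4 -0.8] w 0.0085
shift mm [ 85.  -15.4  -2.8]
[-1.27  0.31  0.7   2.05 -0.26  0.87 -1.78]
```

View pics/w4.png

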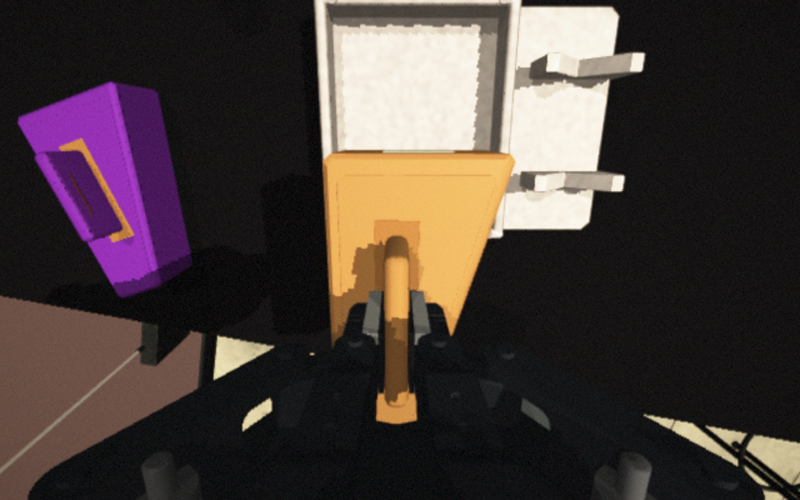

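w4 shows the held box's broad lid edge at (325,156)-(514,156), the tray rim corners at (316,1), (518,0) and (501,236), and the rests' outer ends at (643,62) and (624,182). The purple decoy is at left.

```bash
python3 - <<'E'
from h import *
import pickle
c=pickle.load(open("w4.pkl","rb"));f=lambda P:np.array(P)*.8
W=np.r_[ray(c,f([(316,1),(518,0),(501,237)]),.038),ray(c,f([(643,52),(643,72),(624,174),(624,190)]),.044)]
M=np.array([(83,108),(83,-28),(-83,-28),(46,-110.5),(34,-110.5),(-34,-110.5),(-46,-110.5)])/1e3
for n in(3,7):
    t,y,e,R=fit(W[:n],M[:n]);print("tray",t.round(4),y.round(2),e.round(1).tolist())
# compare: tool-yaw etc
o=r.get_obs();B=ray(c,f([(325,155),(515,155)]),.170)
print("broad corners world",B.round(4).tolist())
T=Ro.from_rotvec(o["orientation"]).as_matrix()
print("in tool mm (exp 62,29 / 62,-47 if tab at tcp; sign of y: box -y -> tool -y)",((B-o["tcp_pos"])@T*1e3).round(1).tolist())
print("tab top far end in tool (exp x 30)",((ray(c,f([(397,238)]),.2)-o["tcp_pos"])@T*1e3).round(1))
print("inner corners in tray",(((ray(c,f([(329,4),(507,4),(316,1),(324,150),(518,0),(510,120)]),.038)[:,:2]-t)@R)*1e3).round(1).tolist())
E
```

```text
tray [0.5082 0.232 ] 12.52 [[-1.2, -3.3], [-2.5, 1.0], [3.6, 2.4]]
tray [0.5092 0.232 ] 13.06 [[-1.0, -3.8], [-3.6, 0.2], [2.2, 3.1], [0.1, 0.6], [0.4, -1.3], [0.5, 1.4], [1.3, -0.2]]
broad corners world [[0.4805, 0.309, 0.17], [0.4956, 0.238, 0.17]]
in tool mm (exp 62,29 / 62,-47 if tab at tcp; sign of y: box -y -> tool -y) [[62.2, -27.1, 27.4], [62.4, 45.5, 27.6]]
tab top far end in tool (exp x 30) [[37.5  0.4 -2.5]]
inner corners in tray [[79.3, 96.2], [77.4, -20.0], [81.1, 104.5], [-13.0, 105.9], [79.6, -27.0], [5.3, -26.7]]
```

Emit:
step_arm:
  moves:
    - {"rx": 0,"ry": 0,"rz": -0.4,"dx": 0,"dy": 0,"dz": 0,"gripper": -1}
    - {"rx": 0,"ry": 0,"rz": 0,"dx": 27.4,"dy": -4.8,"dz": 0,"gripper": -1}
    - {"rx": 0,"ry": 0,"rz": 0,"dx": 27.4,"dy": -4.8,"dz": 0,"gripper": -1}
    - {"rx": 0,"ry": 0,"rz": 0,"dx": 27.4,"dy": -4.8,"dz": 0,"gripper": -1}
    - {"rx": 0,"ry": 0,"rz": 0,"dx": 0,"dy": 0,"dz": 25,"gripper": -1}
    - {"rx": 0,"ry": 0,"rz": 0,"dx": 0,"dy": 0,"dz": 25,"gripper": -1}
    - {"rx": 0,"ry": 0,"rz": 0,"dx": 0,"dy": 0,"dz": 15,"gripper": -1}
    - {"rx": 0,"ry": 0,"rz": 0,"dx": 0,"dy": 0,"dz": 0,"gripper": -1}
    - {"rx": 0,"ry": 0,"rz": 0,"dx": 0,"dy": 0,"dz": 0,"gripper": -1}

```text
clock: 8.8
tcp_pos: [0.5032, 0.303, 0.1342]
orientation: [-3.122, -0.34, -0.002]
contact_force: [0.6, -0.0, -1.1]
grip_width: 0.0082
gripper_force: 37.9
```

```bash
python3 - <<'E'
from h import *
rowsto((.5025,.3010,.0885))
E
```

```text
t 8.8 tcp [0.5032 0.303  0.1342] toolx [0.977 0.215 0.001] tooly [ 0.215 -0.977 -0.001] F [ 0.6 -0.  -1.1] w 0.0082
shift mm [-1.2  1.8 45.7]
```

Emit:
step_arm:
  moves:
    - {"rx": 0,"ry": 0,"rz": 0,"dx": -1.2,"dy": 1.8,"dz": 5,"gripper": -1}
    - {"rx": 0,"ry": 0,"rz": 0,"dx": 0,"dy": 0,"dz": 12,"gripper": -1}
    - {"rx": 0,"ry": 0,"rz": 0,"dx": 0,"dy": 0,"dz": 10,"gripper": -1}
    - {"rx": 0,"ry": 0,"rz": 0,"dx": 0,"dy": 0,"dz": 9,"gripper": -1}
    - {"rx": 0,"ry": 0,"rz": 0,"dx": 0,"dy": 0,"dz": 6,"gripper": -1}
    - {"rx": 0,"ry": 0,"rz": 0,"dx": 0,"dy": 0,"dz": 2,"gripper": -1}
    - {"rx": 0,"ry": 0,"rz": 0,"dx": 0,"dy": 0,"dz": 0,"gripper": -1}
    - {"rx": 0,"ry": 0,"rz": 0,"dx": 0,"dy": 0,"dz": 0,"gripper": -1}

```text
clock: 9.8
tcp_pos: [0.5021, 0.3011, 0.0896]
orientation: [-3.123, -0.34, -0.001]
contact_force: [-0.3, 0.2, -0.8]
grip_width: 0.0081
gripper_force: 37.9
```

```bash
python3 - <<'E'
from h import *
rowsto((.5025,.3010,.0875))
E
```

```text
t 9.8 tcp [0.5021 0.3011 0.0896] toolx [0.977 0.215 0.001] tooly [ 0.215 -0.977 -0.   ] F [-0.3  0.2 -0.8] w 0.0081
shift mm [0.4 0.1 2.1]
```

Below the rim with no contact. Lower the last bit.

Emit:
step_arm:
  moves:
    - {"rx": 0,"ry": 0,"rz": 0,"dx": 0,"dy": 0,"dz": 1.2,"gripper": -1}
    - {"rx": 0,"ry": 0,"rz": 0,"dx": 0,"dy": 0,"dz": 0.8,"gripper": -1}
    - {"rx": 0,"ry": 0,"rz": 0,"dx": 0,"dy": 0,"dz": 0.6,"gripper": -1}
    - {"rx": 0,"ry": 0,"rz": 0,"dx": 0,"dy": 0,"dz": 0,"gripper": -1}

```text
clock: 10.3
tcp_pos: [0.502, 0.3009, 0.0877]
orientation: [-3.122, -0.34, 0.0]
contact_force: [-2.9, -1.4, 8.5]
grip_width: 0.0083
gripper_force: 39.5
```

Emit:
step_arm:
  moves:
    - {"rx": 0,"ry": 0,"rz": 0,"dx": 0,"dy": 0,"dz": 0,"gripper": -0.6}
    - {"rx": 0,"ry": 0,"rz": 0,"dx": 0,"dy": 0,"dz": 0,"gripper": -0.3}
    - {"rx": 0,"ry": 0,"rz": 0,"dx": 0,"dy": 0,"dz": 0,"gripper": -0.3}
    - {"rx": 0,"ry": 0,"rz": 0,"dx": 0,"dy": 0,"dz": -20,"gripper": -0.3}
    - {"rx": 0,"ry": 0,"rz": 0,"dx": 0,"dy": 0,"dz": -40,"gripper": -0.3}
    - {"rx": 0,"ry": 0,"rz": 0,"dx": 0,"dy": 0,"dz": -50,"gripper": -0.3}
    - {"rx": 0,"ry": 0,"rz": 0,"dx": -30,"dy": 0,"dz": -30,"gripper": -0.3}
    - {"rx": 0,"ry": 0,"rz": 0,"dx": -30,"dy": 0,"dz": 0,"gripper": -0.3}
    - {"rx": 0,"ry": 0,"rz": 0,"dx": 0,"dy": 0,"dz": 0,"gripper": -0.3}

```text
clock: 11.42
tcp_pos: [0.4417, 0.2879, 0.228]
orientation: [-3.121, -0.342, 0.001]
contact_force: [0.1, -0.5, 0.1]
grip_width: 0.0299
gripper_force: 0.0
```

```bash
python3 - <<'E'
from h import *
import pickle
rowsto((.59,-.10,.22)); print(r.get_obs()["joints"].round(2))
c=cam("wrist");im=r.grab_frame("wrist");pickle.dump(c,open("w5.pkl","wb"));cv2.imwrite("pics/w5full.png",im)
cv2.imwrite("pics/w5.png",cv2.resize(im,(800,500),interpolation=2))
E
```

```text
t 11.43 tcp [0.4417 0.2879 0.228 ] toolx [ 0.976  0.216 -0.   ] tooly [ 0.216 -0.976 -0.002] F [ 0.1 -0.5  0.1] w 0.0299
shift mm [ 60.9 410.8   7. ]
[-1.28  0.31  0.72  1.97 -0.26  0.95 -1.79]
```

View pics/w5.png

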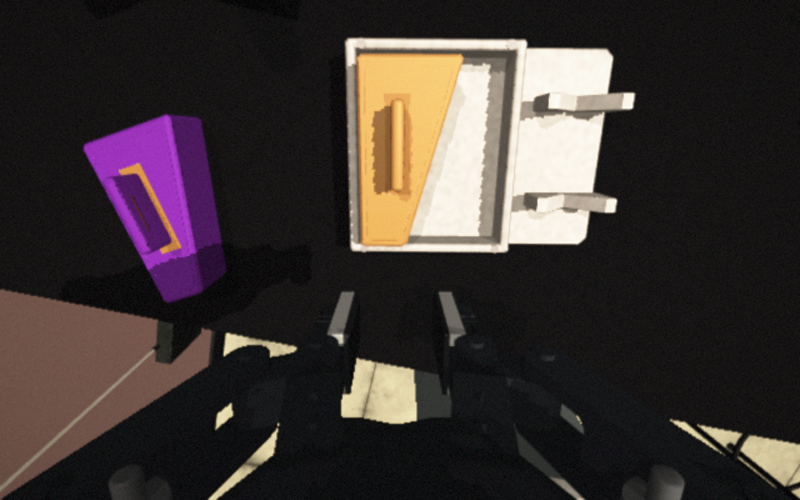

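w5 shows box A seated in the bay, its lid from (358,55) to (462,56) and (362,244) to (408,244), straight side along the +y wall, and the other half free. Next is box B.

Emit:
step_arm:
  moves:
    - {"rx": 0,"ry": 0,"rz": 0,"dx": 8.7,"dy": 58.7,"dz": 0,"gripper": -0.3}
    - {"rx": 0,"ry": 0,"rz": 0,"dx": 8.7,"dy": 58.7,"dz": 0,"gripper": -0.3}
    - {"rx": 0,"ry": 0,"rz": 0,"dx": 8.7,"dy": 58.7,"dz": 0,"gripper": -0.3}
    - {"rx": 0,"ry": 0,"rz": 0,"dx": 8.7,"dy": 58.7,"dz": 0,"gripper": -0.3}
    - {"rx": 0,"ry": 0,"rz": 0,"dx": 8.7,"dy": 58.7,"dz": 0,"gripper": -0.3}
    - {"rx": 0,"ry": 0,"rz": 0,"dx": 8.7,"dy": 58.7,"dz": 0,"gripper": -0.3}
    - {"rx": 0,"ry": 0,"rz": 0,"dx": 8.7,"dy": 58.7,"dz": 0,"gripper": -0.3}
    - {"rx": 0,"ry": 0,"rz": 10,"dx": 0,"dy": 0,"dz": 0,"gripper": -0.3}
    - {"rx": 0,"ry": 0,"rz": 10,"dx": 0,"dy": 0,"dz": 0,"gripper": -0.3}
    - {"rx": 0,"ry": 0,"rz": 0,"dx": 0,"dy": 0,"dz": 0,"gripper": -0.3}

```text
clock: 12.72
tcp_pos: [0.5918, -0.1008, 0.2267]
orientation: [3.133, -0.205, -0.0]
contact_force: [-0.3, -0.0, -0.2]
grip_width: 0.0298
gripper_force: 0.0
```

```bash
cat >> h.py <<'E'
def quad(im,lo=(5,90,60),hi=(25,255,255)):
    m=cv2.inRange(cv2.cvtColor(im,cv2.COLOR_BGR2HSV),lo,hi);m=cv2.morphologyEx(m,3,np.ones((7,7)))
    return [(cv2.contourArea(h:=cv2.convexHull(k)),cv2.approxPolyDP(h,5,True)[:,0].tolist()) for k in cv2.findContours(m,0,1)[0] if cv2.contourArea(k)>1500]
E
python3 - <<'E'
from h import *
import pickle
rowsto((.66,-.115,.077)); print(r.get_obs()["joints"].round(2))
c=cam("wrist");im=r.grab_frame("wrist");pickle.dump(c,open("w6.pkl","wb"));cv2.imwrite("pics/w6full.png",im)
for a,p in quad(im): print(a,p,ray(c,p,.05)[:,:2].round(4).tolist())
E
```

```text
t 12.72 tcp [ 0.5918 -0.1008  0.2267] toolx [ 0.991 -0.131  0.   ] tooly [-0.131 -0.991  0.001] F [-0.3 -0.  -0.2] w 0.0298
shift mm [ 69.4   5.  149.7]
[-0.56  0.5   0.85  1.81 -0.43  1.03 -1.24]
3884.0 [[9, 229], [47, 328], [0, 363], [0, 231]] [[0.5821, 0.227], [0.4576, 0.2335], [0.4166, 0.3087], [0.5811, 0.2373]]
9415.5 [[356, 16], [348, 170], [274, 169], [316, 17]] [[0.7339, -0.1552], [0.5984, -0.1343], [0.6091, -0.0611], [0.7376, -0.1204]]
```

```bash
python3 - <<'E'
from h import *
t,y,e,R=fit([(.5984,-.1343),(.6091,-.0611),(.7376,-.1204),(.7339,-.1552)],BOX);print(t.round(4),y.round(2),e.round(1).tolist())
rowsto((*t,.0775))
a=np.radians(y);d=(t-r.get_obs()["tcp_pos"][:2]);print("after yaw: dx,dy mm",(d@[np.cos(a),np.sin(a)]*1e3).round(1),(d@[np.sin(a),-np.cos(a)]*1e3).round(1))
E
```

```text
[ 0.662  -0.1156] -8.64 [[2.1, 0.6], [1.3, -1.3], [-2.6, -0.0], [-0.9, 0.7]]
t 12.78 tcp [ 0.5917 -0.1005  0.2267] toolx [ 0.992 -0.128  0.   ] tooly [-0.128 -0.992  0.001] F [-0.   0.4  0.3] w 0.03
shift mm [ 71.6   5.8 149.2]
after yaw: dx,dy mm 71.7 4.4
```

Emit:
step_arm:
  moves:
    - {"rx": 0,"ry": 0,"rz": 1.2,"dx": 0,"dy": 0,"dz": 0,"gripper": -0.3}
    - {"rx": 0,"ry": 0,"rz": 0,"dx": 36,"dy": 2.2,"dz": 25,"gripper": -0.3}
    - {"rx": 0,"ry": 0,"rz": 0,"dx": 36,"dy": 2.2,"dz": 25,"gripper": -0.3}
    - {"rx": 0,"ry": 0,"rz": 0,"dx": 0,"dy": 0,"dz": 30,"gripper": -0.3}
    - {"rx": 0,"ry": 0,"rz": 0,"dx": 0,"dy": 0,"dz": 30,"gripper": -0.3}
    - {"rx": 0,"ry": 0,"rz": 0,"dx": 0,"dy": 0,"dz": 25,"gripper": -0.3}
    - {"rx": 0,"ry": 0,"rz": 0,"dx": 0,"dy": 0,"dz": 13,"gripper": -0.3}
    - {"rx": 0,"ry": 0,"rz": 0,"dx": 0,"dy": 0,"dz": 0,"gripper": -0.5}
    - {"rx": 0,"ry": 0,"rz": 0,"dx": 0,"dy": 0,"dz": 0,"gripper": -0.5}

```text
clock: 13.9
tcp_pos: [0.6625, -0.1157, 0.0799]
orientation: [3.132, -0.239, 0.003]
contact_force: [0.8, 0.5, -0.0]
grip_width: 0.0215
gripper_force: 0.0
```

```bash
python3 - <<'E'
from h import *
rowsto((.662,-.1156,.0775))
E
```

```text
t 13.9 tcp [ 0.6625 -0.1157  0.0799] toolx [ 0.988 -0.152  0.002] tooly [-0.152 -0.988 -0.   ] F [ 0.8  0.5 -0. ] w 0.0215
shift mm [-0.5  0.   2.4]
```

Emit:
step_arm:
  grip_force: 35
  moves:
    - {"rx": 0,"ry": 0,"rz": 0,"dx": -0.5,"dy": 0,"dz": 2,"gripper": -1}
    - {"rx": 0,"ry": 0,"rz": 0,"dx": 0,"dy": 0,"dz": 0,"gripper": -1}
    - {"rx": 0,"ry": 0,"rz": 0,"dx": 0,"dy": 0,"dz": 0,"gripper": -1}
    - {"rx": 0,"ry": 0,"rz": 0,"dx": 0,"dy": 0,"dz": 0,"gripper": -1}
    - {"rx": 0,"ry": 0,"rz": 0,"dx": 0,"dy": 0,"dz": -8,"gripper": -1}
    - {"rx": 0,"ry": 0,"rz": 0,"dx": 0,"dy": 0,"dz": -25,"gripper": -1}
    - {"rx": 0,"ry": 0,"rz": 0,"dx": 0,"dy": 0,"dz": -30,"gripper": -1}
    - {"rx": 0,"ry": 0,"rz": 0,"dx": 0,"dy": 0,"dz": -30,"gripper": -1}
    - {"rx": 0,"ry": 0,"rz": -10.6,"dx": 0,"dy": 0,"dz": -15,"gripper": -1}
    - {"rx": 0,"ry": 0,"rz": -10.6,"dx": 0,"dy": 0,"dz": 0,"gripper": -1}
    - {"rx": 0,"ry": 0,"rz": 0,"dx": 0,"dy": 0,"dz": 0,"gripper": -1}

```text
clock: 15.28
tcp_pos: [0.6611, -0.1154, 0.1853]
orientation: [-3.123, -0.338, -0.001]
contact_force: [0.2, -0.3, -1.9]
grip_width: 0.0085
gripper_force: 36.1
```

```bash
python3 - <<'E'
from h import *
import pickle
c=pickle.load(open("w5.pkl","rb"));f=lambda P:np.array(P)*.8
W=ray(c,f([(347,39),(525,40),(508,251),(351,251)]),.038)
M=np.array([(83,68),(83,-68),(-83,-68),(-83,68)])/1e3
t,y,e,R=fit(W,M);print("bay",t.round(4),y.round(2),e.round(1).tolist())
B=ray(c,f([(358,54),(463,55),(408,245),(362,245)]),.06)
tb,yb,eb,_=fit(B,BOX);print("A",tb.round(4),yb%360,eb.round(1).tolist(),"in bay mm",((tb-t)@R*1e3).round(1))
rowsto((.4995,.2410,.2))
E
```

```text
bay [0.5031 0.2711] 12.31 [[-0.5, -2.3], [-1.6, 1.7], [1.2, 0.9], [0.8, -0.2]]
A [0.5036 0.2995] 192.7773095244798 [[-0.3, -1.3], [-1.9, 1.4], [1.1, -0.4], [1.1, 0.3]] in bay mm [ 6.6 27.6]
t 15.28 tcp [ 0.6611 -0.1154  0.1853] toolx [0.977 0.214 0.001] tooly [ 0.214 -0.977 -0.001] F [ 0.2 -0.3 -1.9] w 0.0085
shift mm [ -81.6 -382.7  -14.5]
```

Emit:
step_arm:
  moves:
    - {"rx": 0,"ry": 0,"rz": 0,"dx": -11.6,"dy": -54.8,"dz": -2,"gripper": -1}
    - {"rx": 0,"ry": 0,"rz": 0,"dx": -11.6,"dy": -54.8,"dz": -2,"gripper": -1}
    - {"rx": 0,"ry": 0,"rz": 0,"dx": -11.6,"dy": -54.8,"dz": -2,"gripper": -1}
    - {"rx": 0,"ry": 0,"rz": 0,"dx": -11.6,"dy": -54.8,"dz": -2,"gripper": -1}
    - {"rx": 0,"ry": 0,"rz": 0,"dx": -11.6,"dy": -54.8,"dz": -2,"gripper": -1}
    - {"rx": 0,"ry": 0,"rz": 0,"dx": -11.6,"dy": -54.8,"dz": -2,"gripper": -1}
    - {"rx": 0,"ry": 0,"rz": 0,"dx": -11.6,"dy": -54.8,"dz": -2,"gripper": -1}
    - {"rx": 0,"ry": 0,"rz": 0,"dx": 0,"dy": 0,"dz": 20,"gripper": -1}
    - {"rx": 0,"ry": 0,"rz": 0,"dx": 0,"dy": 0,"dz": 20,"gripper": -1}
    - {"rx": 0,"ry": 0,"rz": 0,"dx": 0,"dy": 0,"dz": 0,"gripper": -1}
    - {"rx": 0,"ry": 0,"rz": 0,"dx": 0,"dy": 0,"dz": 0,"gripper": -1}

```text
clock: 16.65
tcp_pos: [0.4997, 0.2415, 0.1592]
orientation: [3.123, 0.337, 0.001]
contact_force: [-0.4, -0.8, -1.3]
grip_width: 0.0082
gripper_force: 36.1
```

```bash
python3 - <<'E'
from h import *
rowsto((.500,.2420,.0885))
c=cam("wrist");im=r.grab_frame("wrist");cv2.imwrite("pics/w7full.png",im)
import pickle;pickle.dump(c,open("w7.pkl","wb"))
cv2.imwrite("pics/w7.png",cv2.resize(im[:300],(800,375),interpolation=2))
E
```

```text
t 16.65 tcp [0.4997 0.2415 0.1592] toolx [0.977 0.213 0.001] tooly [ 0.213 -0.977  0.   ] F [-0.4 -0.8 -1.3] w 0.0082
shift mm [ 0.4 -0.4 70.7]
```

View pics/w7.png

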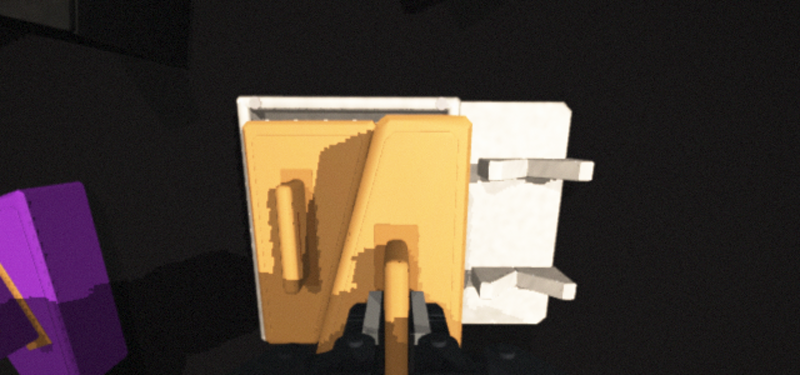

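```bash
python3 - <<'E'
from h import *
import pickle
c=pickle.load(open("w7.pkl","rb"));o=r.get_obs();T=Ro.from_rotvec(o["orientation"]).as_matrix()
B=ray(c,np.array([(381,115),(471,117),(463,300)])*.8,o["tcp_pos"][2]-.0275)
print("tool mm exp (78,-7),(78,29),(.,29)",((B-o["tcp_pos"])@T*1e3).round(1).tolist())
E
```

```text
tool mm exp (78,-7),(78,29),(.,29) [[76.7, -4.8, 27.6], [76.0, 28.7, 27.6], [2.0, 29.3, 27.5]]
```

w7 shows held box B above its half (narrow end (381,115)-(471,117)) with box A beside it, as expected. Lowering.

Emit:
step_arm:
  moves:
    - {"rx": 0,"ry": 0,"rz": 0,"dx": 1,"dy": -0.2,"dz": 20,"gripper": -1}
    - {"rx": 0,"ry": 0,"rz": 0,"dx": 0,"dy": 0,"dz": 15,"gripper": -1}
    - {"rx": 0,"ry": 0,"rz": 0,"dx": 0,"dy": 0,"dz": 8,"gripper": -1}
    - {"rx": 0,"ry": 0,"rz": 0,"dx": 0,"dy": 0,"dz": 6,"gripper": -1}
    - {"rx": 0,"ry": 0,"rz": 0,"dx": 0,"dy": 0,"dz": 6,"gripper": -1}
    - {"rx": 0,"ry": 0,"rz": 0,"dx": 0,"dy": 0,"dz": 0,"gripper": -1}

```text
clock: 17.45
tcp_pos: [0.5001, 0.2421, 0.1034]
orientation: [3.123, 0.34, -0.001]
contact_force: [-0.6, -0.4, -1.7]
grip_width: 0.0081
gripper_force: 36.1
```

Now inside the walls (bottom about 26 mm) with no contact.

Emit:
step_arm:
  moves:
    - {"rx": 0,"ry": 0,"rz": 0,"dx": 0,"dy": 0,"dz": 6,"gripper": -1}
    - {"rx": 0,"ry": 0,"rz": 0,"dx": 0,"dy": 0,"dz": 5,"gripper": -1}
    - {"rx": 0,"ry": 0,"rz": 0,"dx": 0,"dy": 0,"dz": 2,"gripper": -1}
    - {"rx": 0,"ry": 0,"rz": 0,"dx": 0,"dy": 0,"dz": 1,"gripper": -1}
    - {"rx": 0,"ry": 0,"rz": 0,"dx": 0,"dy": 0,"dz": 0,"gripper": -1}

```text
clock: 18.08
tcp_pos: [0.5002, 0.2422, 0.0897]
orientation: [-3.123, -0.34, -0.0]
contact_force: [-0.4, 0.3, -1.7]
grip_width: 0.0085
gripper_force: 36.2
```

Emit:
step_arm:
  moves:
    - {"rx": 0,"ry": 0,"rz": 0,"dx": 0,"dy": 0,"dz": 1,"gripper": -1}
    - {"rx": 0,"ry": 0,"rz": 0,"dx": 0,"dy": 0,"dz": 0.8,"gripper": -1}
    - {"rx": 0,"ry": 0,"rz": 0,"dx": 0,"dy": 0,"dz": 0,"gripper": -1}

```text
clock: 18.45
tcp_pos: [0.5002, 0.2424, 0.0885]
orientation: [-3.122, -0.341, 0.0]
contact_force: [-2.8, -0.8, 5.1]
grip_width: 0.0078
gripper_force: 37.2
```

Emit:
step_arm:
  moves:
    - {"rx": 0,"ry": 0,"rz": 0,"dx": 0,"dy": 0,"dz": 0,"gripper": -0.6}
    - {"rx": 0,"ry": 0,"rz": 0,"dx": 0,"dy": 0,"dz": 0,"gripper": -0.4}
    - {"rx": 0,"ry": 0,"rz": 0,"dx": 0,"dy": 0,"dz": 0,"gripper": -0.4}
    - {"rx": 0,"ry": 0,"rz": 0,"dx": 0,"dy": 0,"dz": -20,"gripper": -0.4}
    - {"rx": 0,"ry": 0,"rz": 0,"dx": 0,"dy": 0,"dz": -50,"gripper": -0.4}
    - {"rx": 0,"ry": 0,"rz": 0,"dx": 0,"dy": 0,"dz": -50,"gripper": -0.4}
    - {"rx": 0,"ry": 0,"rz": 0,"dx": -40,"dy": 0,"dz": -40,"gripper": -0.4}
    - {"rx": 0,"ry": 0,"rz": 0,"dx": 0,"dy": 0,"dz": 0,"gripper": -0.4}

```text
clock: 19.45
tcp_pos: [0.461, 0.2337, 0.2514]
orientation: [-3.118, -0.34, -0.005]
contact_force: [0.6, 0.5, -0.6]
grip_width: 0.0256
gripper_force: 0.0
```

```bash
python3 - <<'E'
from h import *
import pickle
rowsto((.459,-.338,.25))
c=cam("wrist");im=r.grab_frame("wrist");pickle.dump(c,open("w8.pkl","wb"));cv2.imwrite("pics/w8full.png",im)
for a,p in quad(im): print(a,p,ray(c,p,.06)[:,:2].round(4).tolist())
# tab tops & rest check left for numeric mask
P=proj(c,[(.5268,.1572,.044),(.502,.3009,.09),(.5002,.2424,.09)]);print(P.round(0).tolist())
E
```

```text
t 19.45 tcp [0.461  0.2337 0.2514] toolx [0.976 0.216 0.004] tooly [ 0.216 -0.976 -0.005] F [ 0.6  0.5 -0.6] w 0.0256
shift mm [-125.3  557.8   -1.9]
16030.5 [[158, 265], [155, 302], [0, 399], [0, 238]] [[0.3209, 0.3902], [0.2705, 0.3899], [0.0744, 0.581], [0.3158, 0.5667]]
15846.5 [[346, 57], [344, 195], [239, 195], [230, 60]] [[0.5817, 0.2322], [0.4489, 0.2013], [0.4243, 0.3115], [0.5552, 0.3398]]
[[401.0, 131.0], [255.0, 126.0], [317.0, 142.0]]
```

Both lids form one 136 x 113 mm rectangle centred on the bay, so they are packed. Now the bottle.

Emit:
step_arm:
  moves:
    - {"rx": 0,"ry": 0,"rz": 0,"dx": -12.5,"dy": 55.8,"dz": 0,"gripper": 0.7}
    - {"rx": 0,"ry": 0,"rz": 0,"dx": -12.5,"dy": 55.8,"dz": 0,"gripper": 0.7}
    - {"rx": 0,"ry": 0,"rz": 0,"dx": -12.5,"dy": 55.8,"dz": 0,"gripper": 0.7}
    - {"rx": 0,"ry": 0,"rz": 0,"dx": -12.5,"dy": 55.8,"dz": 0,"gripper": 0.7}
    - {"rx": 0,"ry": 0,"rz": 0,"dx": -12.5,"dy": 55.8,"dz": 0,"gripper": 0.7}
    - {"rx": 0,"ry": 0,"rz": 0,"dx": -12.5,"dy": 55.8,"dz": 0,"gripper": 0.7}
    - {"rx": 0,"ry": 0,"rz": 0,"dx": -12.5,"dy": 55.8,"dz": 0,"gripper": 0.7}
    - {"rx": 0,"ry": 0,"rz": 0,"dx": -12.5,"dy": 55.8,"dz": 0,"gripper": 0.7}
    - {"rx": 0,"ry": 0,"rz": 0,"dx": -12.5,"dy": 55.8,"dz": 0,"gripper": 0.7}
    - {"rx": 0,"ry": 0,"rz": 0,"dx": -12.5,"dy": 55.8,"dz": 0,"gripper": 0.7}
    - {"rx": 0,"ry": 0,"rz": -8.3,"dx": 0,"dy": 0,"dz": 0,"gripper": 0.7}
    - {"rx": 0,"ry": 0,"rz": -8.3,"dx": 0,"dy": 0,"dz": 0,"gripper": 0.7}
    - {"rx": 0,"ry": 0,"rz": 0,"dx": 0,"dy": 0,"dz": 0,"gripper": 0.7}

```text
clock: 21.12
tcp_pos: [0.459, -0.3389, 0.2471]
orientation: [-3.042, -0.784, 0.002]
contact_force: [-0.6, -0.3, 0.1]
grip_width: 0.0725
gripper_force: 0.0
```

```bash
python3 - <<'E'
from h import *
import pickle
rowsto((.52,-.304,.03)); print(r.get_obs()["joints"].round(2))
c=cam("wrist");im=r.grab_frame("wrist");pickle.dump(c,open("w9.pkl","wb"));cv2.imwrite("pics/w9full.png",im)
g=cv2.cvtColor(im,cv2.COLOR_BGR2GRAY);m=(g>60).astype(np.uint8)*255;m=cv2.morphologyEx(m,2,np.ones((3,3)))
p0=proj(c,[(.52,-.304,.024)])[0];print(p0)
for k in cv2.findContours(m,0,1)[0]:
    if cv2.contourArea(k)>800:
        b=cv2.boundingRect(k);rr=cv2.minAreaRect(k);bx=cv2.boxPoints(rr)
        print(b,cv2.contourArea(k),cv2.pointPolygonTest(k,tuple(map(float,p0)),True)>0,[round(v,1) for v in(*rr[0],*rr[1],rr[2])],ray(c,bx,.024)[:,:2].round(3).tolist())
E
```

```text
t 21.12 tcp [ 0.459  -0.3389  0.2471] toolx [ 0.875  0.484 -0.001] tooly [ 0.484 -0.875 -0.001] F [-0.6 -0.3  0.1] w 0.0725
shift mm [ 70.5  -0.9 217. ]
[-0.12  0.41  0.85  1.86 -0.35  1.04 -0.19]
[315.31456388 107.61086862]
(126, 350, 59, 50) 1837.0 False [155.0, 374.5, 58.0, 49.0, -0.0] [[0.026, -0.259], [0.11, -0.23], [0.149, -0.301], [0.067, -0.334]]
(228, 274, 137, 73) 4699.5 False [290.5, 331.4, 134.2, 66.1, 25.3] [[0.197, -0.327], [0.298, -0.322], [0.299, -0.504], [0.19, -0.522]]
(0, 188, 205, 200) 16003.0 False [68.5, 261.6, 152.4, 242.5, 60.6] [[0.128, 0.038], [0.397, -0.143], [0.284, -0.283], [-0.042, -0.093]]
(0, 158, 54, 43) 1184.0 False [26.5, 179.0, 42.0, 53.0, 90.0] [[0.297, -0.015], [0.326, -0.068], [0.277, -0.082], [0.246, -0.027]]
(290, 26, 48, 148) 6096.5 True [313.5, 99.5, 147.1, 46.2, 89.4] [[0.577, -0.242], [0.6, -0.283], [0.469, -0.361], [0.442, -0.315]]
(444, 0, 196, 277) 33862.5 False [596.4, 120.5, 213.2, 252.0, 29.1] [[0.522, -0.472], [0.758, -0.448], [0.782, -0.682], [0.526, -0.762]]
```

```bash
python3 - <<'E'
from h import *
import pickle
c=pickle.load(open("w9.pkl","rb"));im=cv2.imread("pics/w9full.png")
g=cv2.cvtColor(im,cv2.COLOR_BGR2GRAY);m=(g>60).astype(np.uint8)
_,l=cv2.connectedComponents(cv2.morphologyEx(m*255,2,np.ones((3,3))));m=l==l[108,315]
L=[];
for v in range(22,178,4):
    u=np.where(m[v])[0]
    if len(u): L.append((v,u[0],u[-1]))
print(L)
mid=np.array([((a+b)/2,v) for v,a,b in L if 60<=v<=160])
W=ray(c,mid,.024)[:,:2];d=np.linalg.svd(W-W.mean(0))[2][0];d*=np.sign(d[0]);yaw=np.degrees(np.arctan2(d[1],d[0]))
rows=np.where(m.any(1))[0];ue=np.array([(np.where(m[rows[0]])[0].mean(),rows[0]),(np.where(m[rows[-1]])[0].mean(),rows[-1])])
for z in(.024,.04):print(z,ray(c,ue,z)[:,:2].round(4).tolist())
e=ray(c,ue[1:],.042)[0,:2];mm=W.mean(0)+d*((e-W.mean(0))@d+.065);print("axis yaw",yaw.round(2),"mid",mm.round(4), "widths mm",[(ray(c,[(a,v),(b,v)],.03)[:,:2]) .ptp(0).round(3).tolist() if 0 else round(1e3*np.linalg.norm(np.diff(ray(c,[(a,v),(b,v)],.03),axis=0)),1) for v,a,b in L])
rowsto((*mm,.03));o=r.get_obs()["tcp_pos"][:2];print("dx,dy after yaw",((mm-o)@d*1e3).round(1),((mm-o)@[d[1],-d[0]]*1e3).round(1))
E
```

```text
[(26, np.int64(307), np.int64(320)), (30, np.int64(300), np.int64(324)), (34, np.int64(298), np.int64(326)), (38, np.int64(296), np.int64(328)), (42, np.int64(295), np.int64(331)), (46, np.int64(293), np.int64(333)), (50, np.int64(291), np.int64(336)), (54, np.int64(290), np.int64(336)), (58, np.int64(290), np.int64(336)), (62, np.int64(290), np.int64(336)), (66, np.int64(291), np.int64(336)), (70, np.int64(291), np.int64(336)), (74, np.int64(291), np.int64(336)), (78, np.int64(291), np.int64(336)), (82, np.int64(292), np.int64(336)), (86, np.int64(291), np.int64(336)), (90, np.int64(291), np.int64(336)), (94, np.int64(292), np.int64(336)), (98, np.int64(292), np.int64(336)), (102, np.int64(293), np.int64(336)), (106, np.int64(292), np.int64(336)), (110, np.int64(293), np.int64(336)), (114, np.int64(292), np.int64(336)), (118, np.int64(293), np.int64(336)), (122, np.int64(293), np.int64(336)), (126, np.int64(293), np.int64(336)), (130, np.int64(293), np.int64(336)), (134, np.int64(293), np.int64(336)), (138, np.int64(294), np.int64(336)), (142, np.int64(294), np.int64(337)), (146, np
[... 529 characters left out ...]
np.float64(47.3), np.float64(47.5), np.float64(46.6), np.float64(46.8), np.float64(46.9), np.float64(47.1), np.float64(46.2), np.float64(47.4), np.float64(47.6), np.float64(46.7), np.float64(46.8), np.float64(45.9), np.float64(47.2), np.float64(46.3), np.float64(47.5), np.float64(46.6), np.float64(46.8), np.float64(46.9), np.float64(47.1), np.float64(47.3), np.float64(46.3), np.float64(47.6), np.float64(47.8), np.float64(47.9), np.float64(48.1), np.float64(48.3), np.float64(47.4), np.float64(47.5), np.float64(43.2)]
t 21.18 tcp [ 0.4591 -0.3386  0.2472] toolx [ 0.876  0.482 -0.001] tooly [ 0.482 -0.876 -0.001] F [ 0.6  0.1 -0.6] w 0.0724
shift mm [ 66.2  -1.9 217.1]
dx,dy after yaw 66.0 -0.3
```

Emit:
step_arm:
  moves:
    - {"rx": 0,"ry": 0,"rz": -1.5,"dx": 0,"dy": 0,"dz": 0,"gripper": 0.7}
    - {"rx": 0,"ry": 0,"rz": 0,"dx": 33.5,"dy": 0,"dz": 30,"gripper": 0.7}
    - {"rx": 0,"ry": 0,"rz": 0,"dx": 33.5,"dy": 0,"dz": 30,"gripper": 0.7}
    - {"rx": 0,"ry": 0,"rz": 0,"dx": 0,"dy": 0,"dz": 35,"gripper": 0.7}
    - {"rx": 0,"ry": 0,"rz": 0,"dx": 0,"dy": 0,"dz": 35,"gripper": 0.7}
    - {"rx": 0,"ry": 0,"rz": 0,"dx": 0,"dy": 0,"dz": 20,"gripper": 0.7}
    - {"rx": 0,"ry": 0,"rz": 0,"dx": 0,"dy": 0,"dz": 0,"gripper": 0.7}
    - {"rx": 0,"ry": 0,"rz": 0,"dx": 0,"dy": 0,"dz": 0,"gripper": 0.7}

```text
clock: 22.18
tcp_pos: [0.5177, -0.3049, 0.0991]
orientation: [3.029, 0.827, 0.002]
contact_force: [0.2, 0.7, 0.1]
grip_width: 0.0724
gripper_force: 0.0
```

```bash
python3 - <<'E'
from h import *
rowsto((.517,-.305,.029))
E
```

```text
t 22.18 tcp [ 0.5177 -0.3049  0.0991] toolx [0.861 0.508 0.001] tooly [ 0.508 -0.861  0.002] F [0.2 0.7 0.1] w 0.0724
shift mm [-0.7 -0.4 70.1]
```

Emit:
step_arm:
  grip_force: 40
  moves:
    - {"rx": 0,"ry": 0,"rz": 0,"dx": 0,"dy": 0,"dz": 25,"gripper": 0.7}
    - {"rx": 0,"ry": 0,"rz": 0,"dx": 0,"dy": 0,"dz": 25,"gripper": 0.7}
    - {"rx": 0,"ry": 0,"rz": 0,"dx": 0,"dy": 0,"dz": 14,"gripper": 0.7}
    - {"rx": 0,"ry": 0,"rz": 0,"dx": 0,"dy": 0,"dz": 6,"gripper": 0.7}
    - {"rx": 0,"ry": 0,"rz": 0,"dx": 0,"dy": 0,"dz": 0,"gripper": 0.4}
    - {"rx": 0,"ry": 0,"rz": 0,"dx": 0,"dy": 0,"dz": 0,"gripper": 0.2}
    - {"rx": 0,"ry": 0,"rz": 0,"dx": 0,"dy": 0,"dz": 0,"gripper": 0}
    - {"rx": 0,"ry": 0,"rz": 0,"dx": 0,"dy": 0,"dz": 0,"gripper": -0.2}
    - {"rx": 0,"ry": 0,"rz": 0,"dx": 0,"dy": 0,"dz": 0,"gripper": -0.2}
    - {"rx": 0,"ry": 0,"rz": 0,"dx": 0,"dy": 0,"dz": 0,"gripper": -0.2}

```text
clock: 23.42
tcp_pos: [0.5173, -0.3043, 0.0289]
orientation: [3.031, 0.827, 0.002]
contact_force: [-0.7, 1.4, 5.7]
grip_width: 0.0474
gripper_force: 40.8
```

```bash
python3 - <<'E'
from h import *
rowsto(None)
E
```

```text
t 23.43 tcp [ 0.5173 -0.3043  0.0289] toolx [0.861 0.508 0.001] tooly [ 0.508 -0.861  0.   ] F [-0.7  1.4  5.7] w 0.0474
```

Emit:
step_arm:
  moves:
    - {"rx": 0,"ry": 0,"rz": 0,"dx": 0,"dy": 0,"dz": -10,"gripper": -0.2}
    - {"rx": 0,"ry": 0,"rz": 0,"dx": 0,"dy": 0,"dz": -30,"gripper": -0.2}
    - {"rx": 0,"ry": 0,"rz": 0,"dx": 0,"dy": 0,"dz": -40,"gripper": -0.2}
    - {"rx": 0,"ry": 0,"rz": 0,"dx": 0,"dy": 0,"dz": -40,"gripper": -0.2}
    - {"rx": 0,"ry": 0,"rz": 9,"dx": 0,"dy": 0,"dz": -15,"gripper": -0.2}
    - {"rx": 0,"ry": 0,"rz": 9,"dx": 0,"dy": 0,"dz": 0,"gripper": -0.2}
    - {"rx": 0,"ry": 0,"rz": 0,"dx": 13.5,"dy": -56,"dz": 0,"gripper": -0.2}
    - {"rx": 0,"ry": 0,"rz": 0,"dx": 13.5,"dy": -56,"dz": 0,"gripper": -0.2}
    - {"rx": 0,"ry": 0,"rz": 0,"dx": 13.5,"dy": -56,"dz": 0,"gripper": -0.2}
    - {"rx": 0,"ry": 0,"rz": 0,"dx": 13.5,"dy": -56,"dz": 0,"gripper": -0.2}
    - {"rx": 0,"ry": 0,"rz": 0,"dx": 13.5,"dy": -56,"dz": 0,"gripper": -0.2}
    - {"rx": 0,"ry": 0,"rz": 0,"dx": 13.5,"dy": -56,"dz": 0,"gripper": -0.2}
    - {"rx": 0,"ry": 0,"rz": 0,"dx": 13.5,"dy": -56,"dz": 0,"gripper": -0.2}
    - {"rx": 0,"ry": 0,"rz": 0,"dx": 13.5,"dy": -56,"dz": 0,"gripper": -0.2}
    - {"rx": 0,"ry": 0,"rz": 0,"dx": 0,"dy": 0,"dz": 0,"gripper": -0.2}
    - {"rx": 0,"ry": 0,"rz": 0,"dx": 0,"dy": 0,"dz": 0,"gripper": -0.2}

```text
clock: 25.42
tcp_pos: [0.525, 0.1562, 0.1632]
orientation: [3.122, 0.344, 0.0]
contact_force: [0.5, -1.1, -1.7]
grip_width: 0.0478
gripper_force: 42.3
```

```bash
python3 - <<'E'
from h import *
import pickle
rowsto((.5268,.1572,.060)); print(r.get_obs()["joints"].round(2))
o=r.get_obs();c=cam("wrist");im=r.grab_frame("wrist");pickle.dump((c,o["tcp_pos"],o["orientation"]),open("w10.pkl","wb"));cv2.imwrite("pics/w10full.png",im)
T=Ro.from_rotvec(o["orientation"]).as_matrix();tw=lambda x,y,z:o["tcp_pos"]+T@np.array([x,y,z])/1e3
print("px of bottle x=62 edges, cap tip",proj(c,[tw(62,-24,5),tw(62,24,5),tw(100,0,5),tw(30,-24,5),tw(30,24,5)]).round(0).tolist())
g=cv2.cvtColor(im,cv2.COLOR_BGR2GRAY);h=cv2.cvtColor(im,cv2.COLOR_BGR2HSV)
for v in range(30,250,8): 
    print(v,[int(x) for x in g[v,250:390:5]])
E
```

```text
t 25.43 tcp [0.525  0.1562 0.1632] toolx [0.976 0.217 0.   ] tooly [ 0.217 -0.976  0.   ] F [ 0.5 -1.1 -1.7] w 0.0478
shift mm [  2.   -0.6 103.2]
[-1.08  0.52  0.9   1.99 -0.53  0.88 -1.24]
px of bottle x=62 edges, cap tip [[256.0, 128.0], [374.0, 128.0], [315.0, 23.0], [260.0, 203.0], [370.0, 203.0]]
30 [32, 29, 29, 27, 29, 29, 21, 23, 24, 29, 36, 41, 46, 58, 61, 54, 54, 53, 47, 40, 36, 30, 31, 32, 28, 29, 31, 33]
38 [28, 29, 32, 32, 32, 35, 15, 26, 22, 33, 34, 44, 52, 56, 59, 57, 55, 50, 42, 38, 35, 31, 34, 31, 26, 31, 26, 31]
46 [30, 33, 28, 28, 31, 27, 22, 23, 24, 28, 37, 40, 49, 62, 59, 58, 57, 45, 40, 36, 38, 32, 32, 32, 31, 32, 32, 36]
54 [30, 34, 35, 29, 31, 28, 23, 26, 28, 28, 38, 46, 52, 58, 60, 58, 51, 45, 39, 32, 33, 29, 33, 29, 32, 29, 29, 30]
62 [23, 31, 29, 32, 34, 27, 17, 26, 26, 36, 31, 45, 51, 60, 61, 58, 48, 42, 37, 35, 35, 29, 34, 31, 35, 32, 31, 30]
70 [32, 27, 32, 32, 28, 34, 21, 26, 27, 31, 38, 47, 51, 59, 63, 53, 48, 45, 38, 35, 33, 29, 35, 33, 33, 32, 31, 31]
78 [31, 33, 29, 35, 30, 29, 17, 22, 19, 29, 31, 39, 58, 41, 39, 28, 39, 36, 23, 28, 28, 24, 29, 28, 
[... 2281 characters left out ...]
203, 105, 154, 156, 170, 227, 227, 229, 228, 225, 246, 245, 243, 244, 247, 249, 247, 245, 245, 244, 244, 228, 226, 227, 26, 31, 27]
222 [102, 204, 107, 149, 158, 167, 228, 226, 227, 229, 225, 245, 244, 243, 243, 247, 249, 248, 244, 245, 243, 243, 228, 228, 226, 31, 28, 31]
230 [85, 194, 106, 152, 157, 162, 225, 225, 227, 227, 225, 245, 244, 243, 243, 247, 249, 247, 244, 245, 243, 243, 228, 224, 227, 31, 27, 30]
238 [78, 121, 122, 151, 155, 164, 227, 225, 227, 227, 223, 245, 245, 242, 243, 247, 248, 247, 245, 246, 243, 245, 227, 225, 221, 146, 138, 27]
246 [145, 148, 74, 151, 155, 163, 225, 226, 229, 225, 224, 246, 243, 242, 244, 247, 248, 248, 244, 244, 243, 244, 226, 227, 187, 142, 145, 87]
```

```bash
python3 - <<'E'
from h import *
import pickle
c,p,o=pickle.load(open("w10.pkl","rb"));T=Ro.from_rotvec(o).as_matrix()
print("shoulder top (x exp 62) in tool",[((ray(c,[(320,v)],p[2]+z)-p)@T*1e3).round(1).tolist() for v,z in((134,.0195),(137,.0195))])
print("left/right body edges y",((ray(c,[(262,160),(375,160),(265,230),(372,230)],p[2]-.005)-p)@T*1e3).round(1).tolist())
# vertical taper of the edges tells the pitch; rest model in this image
im=cv2.imread("pics/w10full.png");g=cv2.cvtColor(im,cv2.COLOR_BGR2GRAY)
E
```

```text
shoulder top (x exp 62) in tool [[[61.4, 1.7, -19.5]], [[60.4, 1.7, -19.5]]]
left/right body edges y [[48.7, -22.3, 5.0], [48.8, 25.1, 5.0], [17.2, -22.5, 5.0], [17.2, 25.4, 5.0]]
```

Emit:
step_arm:
  moves:
    - {"rx": 0,"ry": 0,"rz": 0,"dx": 3,"dy": -0.6,"dz": 30,"gripper": -0.2}
    - {"rx": 0,"ry": 0,"rz": 0,"dx": 0,"dy": 0,"dz": 30,"gripper": -0.2}
    - {"rx": 0,"ry": 0,"rz": 0,"dx": 0,"dy": 0,"dz": 20,"gripper": -0.2}
    - {"rx": 0,"ry": 0,"rz": 0,"dx": 0,"dy": 0,"dz": 10,"gripper": -0.2}
    - {"rx": 0,"ry": 0,"rz": 0,"dx": 0,"dy": 0,"dz": 6,"gripper": -0.2}
    - {"rx": 0,"ry": 0,"rz": 0,"dx": 0,"dy": 0,"dz": 2,"gripper": -0.2}
    - {"rx": 0,"ry": 0,"rz": 0,"dx": 0,"dy": 0,"dz": 0,"gripper": -0.2}

```text
clock: 26.35
tcp_pos: [0.5283, 0.1579, 0.0653]
orientation: [-3.122, -0.343, -0.001]
contact_force: [0.6, -0.5, -2.1]
grip_width: 0.0474
gripper_force: 42.3
```

```bash
python3 - <<'E'
from h import *
rowsto((.5268,.1572,.0589))
E
```

```text
t 26.35 tcp [0.5283 0.1579 0.0653] toolx [0.976 0.217 0.001] tooly [ 0.217 -0.976 -0.   ] F [ 0.6 -0.5 -2.1] w 0.0474
shift mm [-1.6  0.4  6.4]
```

Emit:
step_arm:
  moves:
    - {"rx": 0,"ry": 0,"rz": 0,"dx": 0,"dy": 0,"dz": 2,"gripper": -0.2}
    - {"rx": 0,"ry": 0,"rz": 0,"dx": 0,"dy": 0,"dz": 1.5,"gripper": -0.2}
    - {"rx": 0,"ry": 0,"rz": 0,"dx": 0,"dy": 0,"dz": 1,"gripper": -0.2}
    - {"rx": 0,"ry": 0,"rz": 0,"dx": 0,"dy": 0,"dz": 0,"gripper": -0.2}

```text
clock: 26.85
tcp_pos: [0.5281, 0.1577, 0.0605]
orientation: [3.123, 0.343, 0.0]
contact_force: [0.0, 0.6, -0.8]
grip_width: 0.0477
gripper_force: 42.4
```

Emit:
step_arm:
  moves:
    - {"rx": 0,"ry": 0,"rz": 0,"dx": 0,"dy": 0,"dz": 0.8,"gripper": -0.2}
    - {"rx": 0,"ry": 0,"rz": 0,"dx": 0,"dy": 0,"dz": 0.6,"gripper": -0.2}
    - {"rx": 0,"ry": 0,"rz": 0,"dx": 0,"dy": 0,"dz": 0,"gripper": -0.2}

```text
clock: 27.22
tcp_pos: [0.5283, 0.1573, 0.0596]
orientation: [-3.123, -0.342, -0.001]
contact_force: [-0.9, -1.6, 6.7]
grip_width: 0.0474
gripper_force: 43.0
```

Emit:
step_arm:
  moves:
    - {"rx": 0,"ry": 0,"rz": 0,"dx": 0,"dy": 0.4,"dz": 0.5,"gripper": -0.2}
    - {"rx": 0,"ry": 0,"rz": 0,"dx": 0,"dy": 0,"dz": 0,"gripper": -0.2}
    - {"rx": 0,"ry": 0,"rz": 0,"dx": 0,"dy": 0,"dz": 0,"gripper": -0.2}

```text
clock: 27.6
tcp_pos: [0.5284, 0.1572, 0.0594]
orientation: [-3.122, -0.342, -0.001]
contact_force: [-3.5, -1.2, 9.9]
grip_width: 0.0476
gripper_force: 43.4
```

Emit:
step_arm:
  grip_force: 20
  moves:
    - {"rx": 0,"ry": 0,"rz": 0,"dx": 0,"dy": 0,"dz": 0,"gripper": -0.2}
    - {"rx": 0,"ry": 0,"rz": 0,"dx": 0,"dy": 0,"dz": 0,"gripper": 0.14}
    - {"rx": 0,"ry": 0,"rz": 0,"dx": 0,"dy": 0,"dz": 0,"gripper": 0.18}
    - {"rx": 0,"ry": 0,"rz": 0,"dx": 0,"dy": 0,"dz": 0,"gripper": 0.25}
    - {"rx": 0,"ry": 0,"rz": 0,"dx": 0,"dy": 0,"dz": 0,"gripper": 0.35}
    - {"rx": 0,"ry": 0,"rz": 0,"dx": 0,"dy": 0,"dz": 0,"gripper": 0.38}
    - {"rx": 0,"ry": 0,"rz": 0,"dx": 0,"dy": 0,"dz": 0,"gripper": 0.38}

```text
clock: 28.48
tcp_pos: [0.528, 0.1574, 0.0585]
orientation: [-3.123, -0.343, 0.0]
contact_force: [-0.1, -0.4, 0.3]
grip_width: 0.0588
gripper_force: 0.0
```

Released cleanly. Retreat straight up, then back to check.

Emit:
step_arm:
  moves:
    - {"rx": 0,"ry": 0,"rz": 0,"dx": 0,"dy": 0,"dz": -8,"gripper": 0.38}
    - {"rx": 0,"ry": 0,"rz": 0,"dx": 0,"dy": 0,"dz": -20,"gripper": 0.38}
    - {"rx": 0,"ry": 0,"rz": 0,"dx": 0,"dy": 0,"dz": -50,"gripper": 0.38}
    - {"rx": 0,"ry": 0,"rz": 0,"dx": 0,"dy": 0,"dz": -60,"gripper": 0.38}
    - {"rx": 0,"ry": 0,"rz": 0,"dx": -50,"dy": 0,"dz": -55,"gripper": 0.38}
    - {"rx": 0,"ry": 0,"rz": 0,"dx": -30,"dy": 0,"dz": 0,"gripper": 0.38}
    - {"rx": 0,"ry": 0,"rz": 0,"dx": 0,"dy": 0,"dz": 0,"gripper": 0.38}

```text
clock: 29.35
tcp_pos: [0.456, 0.1414, 0.2436]
orientation: [-3.119, -0.343, 0.001]
contact_force: [0.4, 0.5, -0.4]
grip_width: 0.0589
gripper_force: 0.0
```

```bash
python3 - <<'E'
from h import *
rowsto(None)
c=cam("wrist");im=r.grab_frame("wrist");cv2.imwrite("pics/w11full.png",im)
for a,p in quad(im): print(a,p,ray(c,p,.06)[:,:2].round(4).tolist())
p0=proj(c,[(.5268,.1572,.078)])[0];print("rest px",p0)
y=np.radians(12.4);ax=np.array([np.cos(y),np.sin(y),0]);nn=np.array([-np.sin(y),np.cos(y),0]);ce=np.array([.5268,.1572,.054])
g=cv2.cvtColor(im,cv2.COLOR_BGR2GRAY)
s=np.arange(-90,115,1)
q=proj(c,[ce+ax*a/1e3+[0,0,.02] for a in s]).round().astype(int);v=[int(g[b,a]) if 0<=b<400 and 0<=a<640 else -1 for a,b in q]
print("along axis at top (exp body -65..62)",[(int(a),b) for a,b in zip(s,v)][::3])
for k in(-50,0,50):
    s2=np.arange(-40,41,2);q=proj(c,[ce+ax*k/1e3+nn*a/1e3 for a in s2]).round().astype(int)
    print(k,[(int(a),int(g[b,d])) for a,(d,b) in zip(s2,q)])
E
```

```text
t 29.35 tcp [0.456  0.1414 0.2436] toolx [ 0.976  0.217 -0.001] tooly [ 0.217 -0.976 -0.004] F [ 0.4  0.5 -0.4] w 0.0589
12037.0 [[130, 285], [126, 295], [0, 394], [0, 234], [79, 248]] [[0.2873, 0.3232], [0.2729, 0.3271], [0.0874, 0.4797], [0.3202, 0.4653], [0.322, 0.3808]]
18714.5 [[249, 25], [259, 38], [263, 169], [257, 175], [149, 174], [127, 26]] [[0.5814, 0.2319], [0.5729, 0.2213], [0.454, 0.1972], [0.4465, 0.2021], [0.4232, 0.3108], [0.5567, 0.3396]]
rest px [316.53697453 105.20612033]
along axis at top (exp body -65..62) [(-90, 32), (-87, 30), (-84, 31), (-81, 32), (-78, 27), (-75, 32), (-72, 31), (-69, 52), (-66, 248), (-63, 233), (-60, 242), (-57, 243), (-54, 242), (-51, 243), (-48, 242), (-45, 243), (-42, 243), (-39, 244), (-36, 243), (-33, 243), (-30, 243), (-27, 243), (-24, 243), (-21, 243), (-18, 243), (-15, 243), (-12, 242), (-9, 243), (-6, 241), (-3, 242), (0, 242), (3, 242), (6, 243), (9, 243), (12, 243), (15, 242), (18, 242), (21, 242), (24, 243), (27, 243), (30, 243), (33, 243), (36, 243), (39, 244), (42, 243), (45, 244), (48, 244), (51, 245), (54, 245), (57, 246), 
[... 878 characters left out ...]
45), (-2, 242), (0, 242), (2, 243), (4, 243), (6, 223), (8, 220), (10, 217), (12, 219), (14, 210), (16, 155), (18, 152), (20, 150), (22, 110), (24, 198), (26, 208), (28, 203), (30, 204), (32, 198), (34, 195), (36, 192), (38, 175), (40, 138)]
50 [(-40, 27), (-38, 28), (-36, 31), (-34, 26), (-32, 29), (-30, 31), (-28, 86), (-26, 180), (-24, 212), (-22, 218), (-20, 218), (-18, 229), (-16, 239), (-14, 240), (-12, 243), (-10, 244), (-8, 247), (-6, 249), (-4, 246), (-2, 243), (0, 244), (2, 245), (4, 243), (6, 220), (8, 220), (10, 219), (12, 219), (14, 209), (16, 158), (18, 152), (20, 146), (22, 123), (24, 211), (26, 211), (28, 203), (30, 203), (32, 202), (34, 202), (36, 197), (38, 247), (40, 249)]
```

```bash
python3 -c "
from bench import r
print(r.hand_in())"
```

```text
the job is handed in; nothing more can be done
None
```

Both cake boxes are packed head to tail in the compartment and the bottle lies centred in its two rests; I handed the job in at about 29 s, and the hand-in gave no verdict.

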